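# Weed the tier-post case into the latched tray

### The job

First take the tub off the lid of the cake-post case and stand it upright in the middle of the round brown cake card; only then swing the lid wide open. The case should hold square posts only in the row along the hinge and cross-shaped posts only in the row along the lid's tab: press the release on the white tray unit so that its tray pops out, put every post that stands in the wrong row into the tray, and leave the other posts standing in their rows in the case. When all of them are in the tray, push it home until it clicks, shut the lid fully, and leave the rest of the bench undisturbed.

Things in the scene. Friction and masses are not known exactly. Their poses are not given: they have to be found in the camera images.
- case: Open grey base of the lidded case, fixed, 160 (x) x 260 (y) x 25 mm. Origin: centre of underside; x from tab side to hinge side, z up. Floor 4 mm thick; dividers, tops 12 mm above the table, make 2 rows of 4 bays: tab-side row at x = -37 mm (for cross posts), hinge-side row at x = +37 mm (for square posts), bays at y = -93, -31, 31, 93 mm. Posts stand upright, one to a bay or none.
- lid (a joint): Angle of the clear hollow lid: 0 shut, 2.0 rad fully open (leaning back past vertical). 35 mm deep, it covers the whole base; its top is 61 mm above the table when shut. 0.25 kg; the stiff hinge holds it at any angle (about 0.5 N m to move it). Turns about the case's +y axis through lid_hinge.
- lid_hinge (a point): Middle of the hinge line, at the case's far edge: x = +80 mm in the case's frame, 26 mm above the table.
- lid_tab (a point): Grip point of the lid's tab, a grey bar 12 mm wide (case's y) and 12 mm high, sticking 40 mm straight out of the middle of the lid's front; this point is on its centre line, 28 mm out from the lid and 188 mm from the hinge, 38 mm above the table when shut. It turns with the lid; it can be pinched across its 12 mm from above all through the swing.
- unit: White tray unit, fixed: housing 140 x 210 x 85 mm high, open at the front, where a tray slides out. Origin on the table; x points to the back (the tray comes out along -x), y left, z up; the housing spans x = -15 to 125 mm, y = -105 to 105 mm.
- tray (a joint): How far the tray is out, m: 0 home and latched, 0.115 fully out. A spring (4 N at home, 1 N out) drives it out when unlatched. Pushed in, it meets a sprung catch near the end (up to about 12 N in all) and clicks at 0 or just beyond (stop at -0.004), then stays home.
- tray_floor (a point): Centre of the tray's inner floor, 8 mm above the table, axes as the unit's; moves with the tray (unit x = 40 mm when home, -75 mm when out). Inside 107 (x) x 164 mm (y); walls rise 19 mm above this floor. Posts can stand in it and pass under the housing's top.
- tray_front (a point): Centre of the outer face of the tray's front panel (204 mm wide, 45 mm high), 27.5 mm above the table; push here along the unit's +x.
- release_top (a point): Top centre of the black round release button (diameter 28 mm) on the housing's top near its right edge, 101 mm above the table when up. It sinks 8 mm under about 5 N; pressed fully it unlatches the tray.
- tub_mid (a point): Centre (25 mm above its underside) of a closed white plastic tub, diameter 60 mm, 50 mm high, 0.2 to 0.35 kg, standing on the case's lid at the start. z is its axis.
- card: Round brown cake card, diameter 110 mm, 4 mm thick, fixed flat on the table. Origin: centre of its underside.
- cross_1_mid (a point): Centre (half-way up) of a white plastic cross post: its section is a plus of two 30 x 10 mm bars, 46 mm tall; 30 g. z along its length, x and y square to its sides (along the bars). May be absent.
- cross_2_mid (a point): Centre (half-way up) of a white plastic cross post: its section is a plus of two 30 x 10 mm bars, 46 mm tall; 30 g. z along its length, x and y square to its sides (along the bars). May be absent.
- cross_3_mid (a point): Centre (half-way up) of a white plastic cross post: its section is a plus of two 30 x 10 mm bars, 46 mm tall; 30 g. z along its length, x and y square to its sides (along the bars). May be absent.
- cross_4_mid (a point): Centre (half-way up) of a white plastic cross post: its section is a plus of two 30 x 10 mm bars, 46 mm tall; 30 g. z along its length, x and y square to its sides (along the bars). May be absent.
- square_1_mid (a point): Centre (half-way up) of a white plastic square post, 26 x 26 mm, 46 mm tall, with a grey square recess on its top; 30 g. z along its length, x and y square to its sides. May be absent.
- square_2_mid (a point): Centre (half-way up) of a white plastic square post, 26 x 26 mm, 46 mm tall, with a grey square recess on its top; 30 g. z along its length, x and y square to its sides. May be absent.
- square_3_mid (a point): Centre (half-way up) of a white plastic square post, 26 x 26 mm, 46 mm tall, with a grey square recess on its top; 30 g. z along its length, x and y square to its sides. May be absent.
- square_4_mid (a point): Centre (half-way up) of a white plastic square post, 26 x 26 mm, 46 mm tall, with a grey square recess on its top; 30 g. z along its length, x and y square to its sides. May be absent.
- tip_cup: Small steel cup, diameter 44 mm, 50 mm tall, a bystander; origin at the centre of its underside.
- bottle_a: White squeeze bottle with orange cap, diameter 48 mm, 140 mm tall, a bystander; origin at the centre of its underside.
- bottle_b: Clear squeeze bottle with red cap, diameter 48 mm, 120 mm tall, a bystander; origin at the centre of its underside.
- spatula: Spatula with a dark wooden handle, 170 mm long, lying flat, a bystander; x along its length.
- rolling_pin: Wooden rolling pin, diameter 44 mm, 260 mm long with its handles, a bystander; x along its length.
Not all that is in view belongs to the job. Leave any orange look-alike of the part that bears tub_mid alone. Several things have the shape of the card; the one meant has the colours described above.

How it is judged:
On the way, in this order (a step that is already met when the one before it is completed fails the run):
1. the tub stands on the cake card while the lid is still shut (horizontal distance between tub_mid and card below 0.035 m and angle between tub_mid's own z axis and vertical below 0.15 rad and height (world z) of tub_mid below 0.04 m and value of joint lid below 0.08 rad), for 0.2 s.
2. the lid is wide open and the tray has popped out (value of joint lid above 1.2 rad and value of joint tray above 0.09 m), for 0.2 s.
3. every wrongly packed post is in the tray (x of square_3_mid in the frame of tray_floor between -0.056 and 0.056 m and y of square_3_mid in the frame of tray_floor between -0.086 and 0.086 m and z of square_3_mid in the frame of tray_floor between 0.004 and 0.055 m and x of square_4_mid in the frame of tray_floor between -0.056 and 0.056 m and y of square_4_mid in the frame of tray_floor between -0.086 and 0.086 m and z of square_4_mid in the frame of tray_floor between 0.004 and 0.055 m and x of cross_3_mid in the frame of tray_floor between -0.056 and 0.056 m and y of cross_3_mid in the frame of tray_floor between -0.086 and 0.086 m and z of cross_3_mid in the frame of tray_floor between 0.004 and 0.055 m and x of cross_4_mid in the frame of tray_floor between -0.056 and 0.056 m and y of cross_4_mid in the frame of tray_floor between -0.086 and 0.086 m and z of cross_4_mid in the frame of tray_floor between 0.004 and 0.055 m), for 0.2 s.
4. the tray is home and latched (value of joint tray below 0.005 m), for 0.3 s.
At the end, for the whole second after the job is handed in: The tray is latched home (within 5 mm) with every wrongly packed post in it; the lid is shut (within 0.05 rad); every correctly packed post stands upright in its own row of the case; the tub stands upright on the cake card, its centre within 35 mm of the card's (all of step 3 and value of joint tray below 0.005 m and value of joint lid below 0.05 rad and horizontal distance between tub_mid and card below 0.035 m and angle between tub_mid's own z axis and vertical below 0.15 rad and height (world z) of tub_mid below 0.04 m and x of square_1_mid in the frame of case between 0 and 0.08 m and y of square_1_mid in the frame of case between -0.13 and 0.13 m and z of each of square_1_mid, square_2_mid, cross_1_mid, cross_2_mid in the frame of case below 0.045 m and angle between each of square_1_mid, square_2_mid, cross_1_mid, cross_2_mid's own z axis and vertical below 0.25 rad and x of square_2_mid in the frame of case between 0 and 0.08 m and y of square_2_mid in the frame of case between -0.13 and 0.13 m and x of cross_1_mid in the frame of case between -0.08 and 0 m and y of cross_1_mid in the frame of case between -0.13 and 0.13 m and x of cross_2_mid in the frame of case between -0.08 and 0 m and y of cross_2_mid in the frame of case between -0.13 and 0.13 m); the robot touches nothing.
It fails at once if the tip cup, a bystander, was moved by more than 40 mm or knocked over (distance of tip_cup from where it was at the start of the episode above 0.04 m or angle between tip_cup's own z axis and vertical above 0.5 rad).
It fails at once if the bottle a, a bystander, was moved by more than 40 mm or knocked over (distance of bottle_a from where it was at the start of the episode above 0.04 m or angle between bottle_a's own z axis and vertical above 0.5 rad).
It fails at once if the bottle b, a bystander, was moved by more than 40 mm or knocked over (distance of bottle_b from where it was at the start of the episode above 0.04 m or angle between bottle_b's own z axis and vertical above 0.5 rad).
It fails at once if the spatula, a bystander, was moved by more than 40 mm (distance of spatula from where it was at the start of the episode above 0.04 m).
It fails at once if the rolling pin, a bystander, was moved by more than 40 mm (distance of rolling_pin from where it was at the start of the episode above 0.04 m).
Of square_3, square_4, cross_3, cross_4 only 2 to 4 are there at a start; the rules pass over those that are not, and their reading is None.
Of square_1, square_2, cross_1, cross_2 only 2 to 4 are there at a start; the rules pass over those that are not, and their reading is None.
At some moment in a run one of tub may be knocked a few centimetres aside while the robot is not near it.
Once in a run the grip may slacken for a moment while it holds something.
It also fails if it takes over 210 s, if anything falls off the work surface, if the arm or the gripper's body presses on something with over 40 N, if the wrist force passes 120 N, or if a joint passes its speed limit or range.

### The arm

A 6-joint arm with a two-finger parallel gripper is mounted at the origin on the work surface. World frame = base frame: x ahead of the robot, y to its left, z up, the work surface at z = 0. Lengths are in m, angles in rad, forces in N, time in s.
With the tool pointing down it reaches from about 0.325 to 0.9 m from the base axis. Payload 6.1 kg.
Tool frame: the origin (TCP) lies at the very end of the fingers, on their centre line; the grasp point (between the pads) lies 19 mm behind it (ctrl.tcp_to_grasp is the distance from the TCP to the grasp point, in m); z points along the fingers, y is the line along which they close (so a half turn about z gives the same grasp; the last joint's range is limited). The gripper opens to 87 mm and grips with 3 to 60 N. Pads are 19 mm wide; open, the fingers measure 117 mm over their backs; the gripper's body (75 mm by 190 mm) begins 51 mm behind the grasp point.
Start: joints at [-1.389, 0.22, 1.526, -0, 1.395, -0.126], TCP at [0.189, -0.596, 0.191] pointing down, gripper open.
Joint ranges: [-2.98, 2.98], [-0.91, 2.08], [0.09, 2.57], [-1.24, 4.39], [0.2, 2.65], [-2.68, 2.68]. Speed limits (rad/s): [2.57, 2.57, 3.01, 3.14, 3.14, 3.14].

### API

Orientations are given as a 3x3 rotation matrix whose columns are the frame's x, y, z axes.
In Python, from bench import ctrl, cams, spotter gives the robot as it stands.
- The arm moves only by the tool play_rows, never from a script. Its argument "targets" is a list of rows, each an object with "delta_pos": the shift along the tool's x, y, z in units of 30 mm (1.0 is 30 mm), a list of three; "delta_rot": the turn, a rotation vector about the tool's x, y, z in units of 5 degrees (1.0 is 5 degrees), a list of three. In form: [{"delta_pos": [x, y, z], "delta_rot": [wx, wy, wz]}, ...]. A call has 1 to 8 rows; each row shifts and turns the commanded pose from where the row before left it, along the tool's axes as they then stand; what a row does not reach is not made up. A row lasts 1/10 s, in which the tool goes at most 50 mm and 8.59 degrees, less where a joint would pass 70% of its speed; a pose out of reach is approached as far as the arm can. A call is refused whole if a number of a shift passes 1 or a number of a turn 1, either way. A call with a gripper value outside its range is refused whole. "claw" is the opening, from 0 (shut) to 1 (fully open), set as the call begins (left out, the last holds). The fingers move at their own pace and stop on an object; "squeeze" is the grip in N (left out, the last holds). Time passes only in rows, so rows that do not move let the fingers close. It gives the time, the measured TCP pose, the force, the opening and the grip force at its end, in the units of the state.
- ctrl.sense(): the state, without advancing time (a new reading comes with each control period).
- cams.snapshot(name): name is "scene" or "top" or "wrist"; returns the picture (400x640x3 uint8, red, green, blue); there is no depth.
- cams.camera_model(name): a dict with "fx", "fy", "cx", "cy" (pixels), "pose" (4x4, takes a point from camera to world coordinates); the wrist camera has in their place "tool_from_camera" (4x4, takes a point from camera to tool coordinates, whose origin is the TCP and whose axes are the flange's). Camera axes: x right, y up, looking along -z (the intrinsics and any distortion apply to the point x, -y, -z); pixel columns grow to the right and rows downward; lengths in m; the calibration is good to about 2 mm. The wrist camera is an equidistant fisheye: a pixel r from the principal point sees the ray r / f radians off the axis. A picture is of the moment at which its call begins: read the wrist's pose just before it. camera_model takes no time and is no camera call.
- ctrl.hand_in(): hands the job in; it is judged then, once.
Trained networks look in the newest picture that a camera, given by its name, has taken for a name from the list of things; names that differ only in an ending like _2 or _b are one class to them, and where a whole thing is asked for, a point or a joint stands for the part that bears it (a point fixed in the world has none). Each returns a list of dicts, best first, with "p" (0 to 1); they miss things now and then, are a little off and sometimes report something else, mostly with a low value. They report only what shows in the picture. A call takes as long as a camera call. They do not tell look-alikes from the thing itself.
- spotter.find_in(camera, target): "xy" ([column, row] in pixels, amid what is visible of it).
- spotter.masks_of(camera, target): "pixels" (400x640 bool, what is visible of it) and "xy" ([column, row] in pixels, amid what is visible of it).
- spotter.landmark_of(camera, target): "xy" ([column, row] in pixels: a listed point, or the origin of a listed thing).
The state is a dict: "time_s": time; "joint_pos": joint angles; "qvel": joint speeds; "joint_torque": joint torques, N m; "eef_pos": TCP position; "tcp_rot": TCP orientation; "force": force on the tool from outside, world axes, zero at the start; "moment": the same for the moment, N m; "gripper_width": finger opening in m; "grip_force": force on a finger pad.
Only numpy, scipy, OpenCV 4.12 (cv2) and the standard library are available. Lean on these libraries where they do the work, as an engineer would, in place of code of your own. Each camera call takes 0.05 s, during which the arm holds its last target. There are 200 camera calls.

## Working session

There is one attempt and no reset: what is moved stays moved. The work goes in short steps, Python scripts to look and compute and a tool call to move; the robot and the scene stay as the last step left them, time stands still between calls to the robot, and variables do not carry over. Pictures are saved under pics/ and viewed, at most 14 in all, crops included, and the job is handed in when it is done.

Besides the shell and the picture viewer there is one more tool, called after "Call:" as a command line: name --argument value ..., lists and objects as JSON in quotes. play_rows: Moves the arm, as the interface text tells. Its arguments: {"type":"object","properties":{"targets":{"type":"array","items":{"type":"object","properties":{"delta_pos":{"type":"array","items":{"type":"number"}},"delta_rot":{"type":"array","items":{"type":"number"}}}}},"claw":{"type":"number"},"squeeze":{"type":"number"}},"required":["targets"]}

```bash
ls; mkdir -p pics; cat > h.py <<'E'
import numpy as np, cv2
from bench import ctrl, cams, spotter
def snap(n,f=None):
    im=cams.snapshot(n)
    if f: cv2.imwrite('pics/'+f,cv2.cvtColor(im,cv2.COLOR_RGB2BGR))
    return im
def ray(n,xy,st=None):
    m=cams.camera_model(n)
    u=(xy[0]-m['cx'])/m['fx'];v=(xy[1]-m['cy'])/m['fy']
    if n=='wrist':
        r=np.hypot(u,v); s=np.sin(r)/max(r,1e-9); d=np.array([u*s,-v*s,-np.cos(r)])
        T=np.eye(4);T[:3,:3]=st['tcp_rot'];T[:3,3]=st['eef_pos'];P=T@np.array(m['tool_from_camera'])
    else:
        d=np.array([u,-v,-1.]);P=np.array(m['pose'])
    return P[:3,3],P[:3,:3]@d
def at(n,xy,z,st=None):
    o,d=ray(n,xy,st); return o+d*(z-o[2])/d[2]
E
python3 - <<'E'
from h import *
s=ctrl.sense();print(s['eef_pos'],s['tcp_rot'],s['gripper_width'])
for n in['scene','top']:
    snap(n,n+'0.png')
    for t,z in dict(tub_mid=.086,card=.0,case=.0,lid_tab=.038,lid_hinge=.026,unit=0,tray_front=.0275,release_top=.101,tip_cup=0,bottle_a=0,bottle_b=0,spatula=.01,rolling_pin=.022).items():
        for r in spotter.landmark_of(n,t)[:3]: print(n,t,round(r['p'],2),np.round(r['xy']),np.round(at(n,r['xy'],z),3))
E
```

```text
pics
[ 0.18922021 -0.59494217  0.19011716] [[ 9.52996327e-01  3.02981647e-01 -3.51321257e-04]
 [ 3.02981743e-01 -9.52994372e-01  1.94668851e-03]
 [ 2.55003708e-04 -1.96163092e-03 -9.99998043e-01]] 0.0871577600391002
scene tub_mid 0.77 [426. 192.] [0.766 0.182 0.086]
scene tub_mid 0.74 [399. 142.] [0.598 0.338 0.086]
scene tub_mid 0.62 [358. 166.] [0.539 0.166 0.086]
scene card 0.72 [224. 304.] [ 0.453 -0.411 -0.   ]
scene card 0.7 [188. 355.] [ 0.47  -0.567  0.   ]
scene case 0.56 [357. 186.] [0.546 0.161 0.   ]
scene lid_hinge 0.68 [379. 190.] [0.626 0.161 0.026]
scene unit 0.98 [294. 257.] [ 0.526 -0.182  0.   ]
scene unit 0.51 [356. 166.] [0.499 0.236 0.   ]
scene release_top 0.65 [295. 267.] [ 0.586 -0.257  0.101]
scene tip_cup 0.49 [375. 236.] [0.692 0.013 0.   ]
scene bottle_a 0.9 [378. 130.] [0.472 0.444 0.   ]
scene bottle_a 0.85 [361. 120.] [0.394 0.462 0.   ]
scene bottle_a 0.59 [381. 194.] [0.629 0.172 0.   ]
scene bottle_b 0.9 [378. 130.] [0.472 0.444 0.   ]
scene bottle_b 0.85 [361. 120.] [0.394 0.462 0.   ]
scene bottle_b 0.59 [381. 194.] [0.629 0.172 0.   ]
scene spatu
[... 447 characters left out ...]
92 [352. 202.] [ 0.532 -0.17   0.   ]
top unit 0.53 [416. 224.] [ 0.449 -0.418  0.   ]
top release_top 0.48 [382. 183.] [ 0.599 -0.27   0.101]
top release_top 0.39 [308. 159.] [0.68  0.001 0.101]
top tip_cup 0.7 [199. 209.] [0.494 0.421 0.   ]
top tip_cup 0.46 [356. 209.] [ 0.503 -0.185  0.   ]
top bottle_a 0.74 [184. 233.] [0.4   0.473 0.   ]
top bottle_a 0.57 [194. 208.] [0.498 0.439 0.   ]
top bottle_a 0.23 [268. 223.] [0.445 0.152 0.   ]
top bottle_b 0.74 [184. 233.] [0.4   0.473 0.   ]
top bottle_b 0.57 [194. 208.] [0.498 0.439 0.   ]
top bottle_b 0.23 [268. 223.] [0.445 0.152 0.   ]
top spatula 0.57 [414. 190.] [ 0.58  -0.407  0.01 ]
top rolling_pin 0.82 [203. 259.] [0.304 0.395 0.022]
```

```bash
python3 -c "
import cv2
a=cv2.imread('pics/top0.png');c=a[110:290,150:490];cv2.imwrite('pics/t0c.png',cv2.resize(c,None,fx=2.35,fy=2.35))"
```

```text
(no output)
```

View pics/t0c.png

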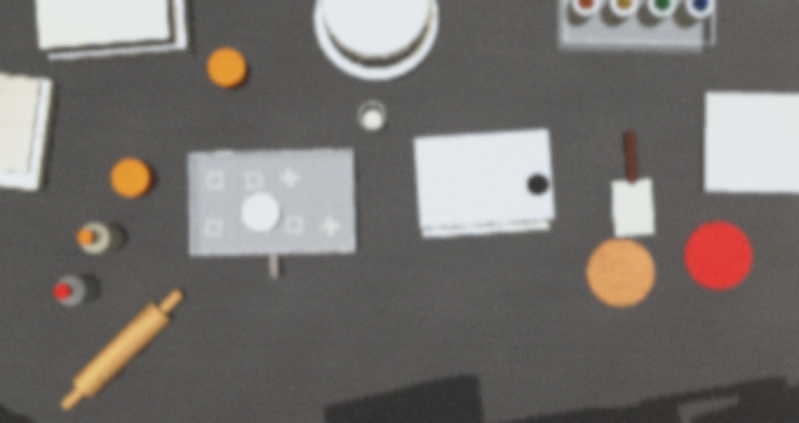

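View pics/scene0.png

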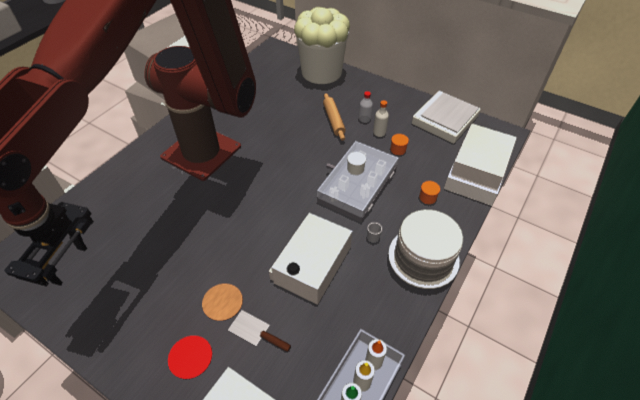

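The brown card is at about (0.443, -0.407), left of the red disc. The white tub on the lid is at about (0.525, 0.175), and the tip cup is at about (0.68, 0.0). The hinge is on the far side.

Call:
play_rows --targets '[{"delta_pos": [0.4, -0.2, -0.6], "delta_rot": [0, 0, 0.9]}, {"delta_pos": [0.5, -0.5, -0.6], "delta_rot": [0, 0, 0.9]}, {"delta_pos": [0.5, -0.9, -0.6], "delta_rot": [0, 0, 0.9]}, {"delta_pos": [0.5, -1, -0.4], "delta_rot": [0, 0, 0.83]}, {"delta_pos": [0.5, -1, 0]}, {"delta_pos": [0.5, -1, 0]}, {"delta_pos": [0.5, -1, 0]}, {"delta_pos": [0.5, -1, 0]}]' --claw 1

```text
invalid input at $.targets[4]: expected keys delta_pos, delta_rot
```

Call:
play_rows --targets '[{"delta_pos": [0.4, -1, 0]}, {"delta_pos": [0.4, -1, 0]}, {"delta_pos": [0.4, -1, 0]}, {"delta_pos": [0.4, -1, 0]}, {"delta_pos": [0.4, -1, 0]}, {"delta_pos": [0.4, -1, 0]}, {"delta_pos": [0.4, -1, 0]}, {"delta_pos": [0.4, -1, 0]}]'

```text
invalid input at $.targets[0]: expected keys delta_pos, delta_rot
```

Call:
play_rows --targets '[{"delta_pos": [0.4, -1, 0]}, {"delta_pos": [0.4, -1, 0]}, {"delta_pos": [0.4, -1, 0]}, {"delta_pos": [0.4, -1, 0]}, {"delta_pos": [0.4, -1, 0]}, {"delta_pos": [0, -1, 0]}, {"delta_pos": [0, -1, 0]}, {"delta_pos": [0, 0, 0]}]'

```text
invalid input at $.targets[0]: expected keys delta_pos, delta_rot
```

Call:
play_rows --targets '[{"delta_pos": [0.4, -0.2, -0.6], "delta_rot": [0, 0, 0.9]}, {"delta_pos": [0.5, -0.5, -0.6], "delta_rot": [0, 0, 0.9]}, {"delta_pos": [0.5, -0.9, -0.6], "delta_rot": [0, 0, 0.9]}, {"delta_pos": [0.5, -1, -0.4], "delta_rot": [0, 0, 0.83]}, {"delta_pos": [0.5, -1, 0], "delta_rot": [0, 0, 0]}, {"delta_pos": [0.5, -1, 0], "delta_rot": [0, 0, 0]}, {"delta_pos": [0.5, -1, 0], "delta_rot": [0, 0, 0]}, {"delta_pos": [0.5, -1, 0], "delta_rot": [0, 0, 0]}]' --claw 1

```text
time_s: 2.2
eef_pos: [0.2942, -0.3871, 0.2574]
tcp_rot: [[1.0, -0.0, 0.0], [-0.0, -1.0, -0.0], [0.0, 0.0, -1.0]]
force: [1.3, -0.0, 0.6]
gripper_width: 0.0867
grip_force: 0.0
```

Call:
play_rows --targets '[{"delta_pos": [0.4, -1, 0], "delta_rot": [0, 0, 0]}, {"delta_pos": [0.4, -1, 0], "delta_rot": [0, 0, 0]}, {"delta_pos": [0.4, -1, 0], "delta_rot": [0, 0, 0]}, {"delta_pos": [0.4, -1, 0], "delta_rot": [0, 0, 0]}, {"delta_pos": [0.4, -1, 0], "delta_rot": [0, 0, 0]}, {"delta_pos": [0.4, -1, 0], "delta_rot": [0, 0, 0]}, {"delta_pos": [0.4, -1, 0], "delta_rot": [0, 0, 0]}, {"delta_pos": [0.4, -1, 0], "delta_rot": [0, 0, 0]}]'

```text
time_s: 3.0
eef_pos: [0.3902, -0.1471, 0.2575]
tcp_rot: [[1.0, -0.0, 0.001], [-0.0, -1.0, -0.0], [0.001, 0.0, -1.0]]
force: [-0.0, -0.5, -0.3]
gripper_width: 0.087
grip_force: 0.0
```

Call:
play_rows --targets '[{"delta_pos": [0.4, -1, 0], "delta_rot": [0, 0, 0]}, {"delta_pos": [0.4, -1, 0], "delta_rot": [0, 0, 0]}, {"delta_pos": [0.4, -1, 0], "delta_rot": [0, 0, 0]}, {"delta_pos": [0.4, -1, 0], "delta_rot": [0, 0, 0]}, {"delta_pos": [0.4, -1, 0], "delta_rot": [0, 0, 0]}, {"delta_pos": [0, -1, 0], "delta_rot": [0, 0, 0]}, {"delta_pos": [0, -1, 0], "delta_rot": [0, 0, 0]}, {"delta_pos": [0, 0, 0], "delta_rot": [0, 0, 0]}]'

```text
time_s: 3.8
eef_pos: [0.4496, 0.0645, 0.2573]
tcp_rot: [[1.0, 0.004, 0.0], [0.004, -1.0, 0.001], [0.0, -0.001, -1.0]]
force: [-0.2, -0.0, 0.3]
gripper_width: 0.0872
grip_force: 0.0
```

```bash
python3 - <<'E'
from h import *
s=ctrl.sense();print(s['time_s'],s['eef_pos'],s['tcp_rot'],s['force'])
snap('wrist','w1.png')
for t,z in dict(tub_mid=.086,case=.0,lid_tab=.038,lid_hinge=.026).items():
  for r in spotter.landmark_of('wrist',t)[:3]: print(t,round(r['p'],2),np.round(r['xy']),np.round(at('wrist',r['xy'],z,s),3))
E
```

```text
3.8 [0.44963372 0.06453229 0.2573485 ] [[ 9.99993399e-01  3.63149025e-03  1.15585123e-04]
 [ 3.63134000e-03 -9.99992594e-01  1.27460461e-03]
 [ 1.20212981e-04 -1.27417647e-03 -9.99999181e-01]] [-0.20434047 -0.03426427  0.32426914]
tub_mid 0.6 [230. 110.] [0.525 0.169 0.086]
case 0.58 [251.  95.] [0.543 0.161 0.   ]
lid_tab 0.83 [248. 173.] [0.436 0.16  0.038]
lid_hinge 0.77 [244.  37.] [0.626 0.166 0.026]
```

Call:
play_rows --targets '[{"delta_pos": [0.8, -1, 0], "delta_rot": [0, 0, 0]}, {"delta_pos": [0.8, -1, 0.5], "delta_rot": [0, 0, 0]}, {"delta_pos": [0.8, -1, 0.8], "delta_rot": [0, 0, 0]}, {"delta_pos": [0.1, -0.5, 0.8], "delta_rot": [0, 0, 0]}, {"delta_pos": [0, 0, 0.5], "delta_rot": [0, 0, 0]}, {"delta_pos": [0, 0, 0], "delta_rot": [0, 0, 0]}]'

```text
time_s: 4.65
eef_pos: [0.523, 0.1652, 0.1762]
tcp_rot: [[1.0, -0.001, -0.006], [-0.001, -1.0, -0.001], [-0.006, 0.001, -1.0]]
force: [-1.2, -0.2, 0.1]
gripper_width: 0.0869
grip_force: 0.0
```

```bash
python3 - <<'E'
from h import *
s=ctrl.sense();print(s['time_s'],s['eef_pos'])
snap('wrist','w2.png')
for t,z in dict(tub_mid=.086,case=.0,lid_tab=.038,lid_hinge=.026).items():
  for r in spotter.landmark_of('wrist',t)[:3]: print(t,round(r['p'],2),np.round(r['xy']),np.round(at('wrist',r['xy'],z,s),3))
for r in spotter.masks_of('wrist','tub_mid')[:2]:
  (c,rad)=cv2.minEnclosingCircle(np.argwhere(r['pixels'])[:,::-1].astype(np.float32)); print(r['p'],c,rad,at('wrist',c,.105,s))
E
```

```text
4.65 [0.52298449 0.1652351  0.17624647]
tub_mid 0.91 [313. 188.] [0.523 0.17  0.086]
tub_mid 0.58 [136. 130.] [0.587 0.352 0.086]
case 0.82 [321. 149.] [0.547 0.16  0.   ]
lid_tab 0.89 [321. 247.] [0.435 0.161 0.038]
lid_hinge 0.69 [316.  83.] [0.626 0.166 0.026]
0.84 (309.7993469238281, 187.6282958984375) 36.097286224365234 [0.52891043 0.17206745 0.105     ]
0.66 (135.5, 131.0) 29.004409790039062 [0.58697887 0.33994265 0.105     ]
```

View pics/w2.png

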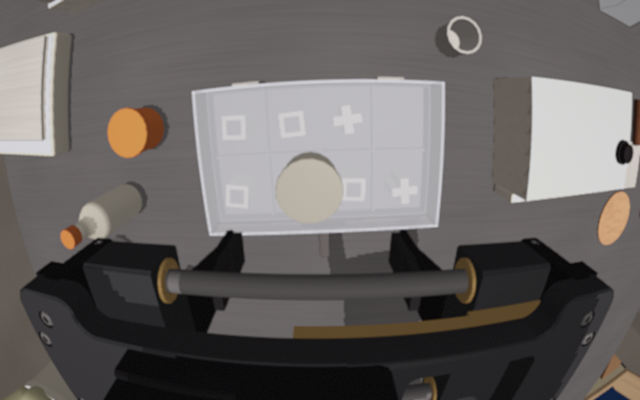

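The tub is at pixel (312, 188). The hinge row holds square, square, cross and an empty bay. The tab row holds square, a bay hidden by the tub, square, cross.

Call:
play_rows --targets '[{"delta_pos": [0.07, -0.16, 0.9], "delta_rot": [0, 0, 0]}, {"delta_pos": [0, 0, 0.9], "delta_rot": [0, 0, 0]}, {"delta_pos": [0, 0, 0.9], "delta_rot": [0, 0, 0]}, {"delta_pos": [0, 0, 0.6], "delta_rot": [0, 0, 0]}, {"delta_pos": [0, 0, 0], "delta_rot": [0, 0, 0]}, {"delta_pos": [0, 0, 0], "delta_rot": [0, 0, 0]}]'

```text
time_s: 5.55
eef_pos: [0.5276, 0.1713, 0.0813]
tcp_rot: [[1.0, -0.001, 0.001], [-0.001, -1.0, 0.0], [0.001, -0.0, -1.0]]
force: [1.5, 1.4, -0.9]
gripper_width: 0.0873
grip_force: 0.0
```

Call:
play_rows --targets '[{"delta_pos": [0, 0, 0], "delta_rot": [0, 0, 0]}, {"delta_pos": [0, 0, 0], "delta_rot": [0, 0, 0]}, {"delta_pos": [0, 0, 0], "delta_rot": [0, 0, 0]}, {"delta_pos": [0, 0, 0], "delta_rot": [0, 0, 0]}, {"delta_pos": [0, 0, 0], "delta_rot": [0, 0, 0]}, {"delta_pos": [0, 0, 0], "delta_rot": [0, 0, 0]}, {"delta_pos": [0, 0, -0.5], "delta_rot": [0, 0, 0]}, {"delta_pos": [0, 0, -1], "delta_rot": [0, 0, 0]}]' --claw 0 --squeeze 25

```text
time_s: 6.35
eef_pos: [0.5248, 0.171, 0.1238]
tcp_rot: [[1.0, -0.0, -0.005], [-0.0, -1.0, -0.001], [-0.005, 0.001, -1.0]]
force: [0.7, -0.4, 0.6]
gripper_width: 0.0312
grip_force: 0.0
```

Call:
play_rows --targets '[{"delta_pos": [0, 0, -1], "delta_rot": [0, 0, 0]}, {"delta_pos": [0, 0, -1], "delta_rot": [0, 0, 0]}, {"delta_pos": [0, 0, 0], "delta_rot": [0, 0, 0]}]' --claw 1

```text
time_s: 6.65
eef_pos: [0.5305, 0.1721, 0.192]
tcp_rot: [[1.0, -0.0, 0.01], [-0.0, -1.0, 0.002], [0.01, -0.002, -1.0]]
force: [-0.6, -0.4, 1.5]
gripper_width: 0.0477
grip_force: 0.0
```

```bash
python3 - <<'E'
from h import *
s=ctrl.sense();print(s['time_s'],s['eef_pos'],s['gripper_width'])
snap('wrist','w3.png')
for r in spotter.landmark_of('wrist','tub_mid')[:3]: print(round(r['p'],2),np.round(r['xy']),np.round(at('wrist',r['xy'],.086,s),3))
for r in spotter.masks_of('wrist','tub_mid')[:2]:
  (c,rad)=cv2.minEnclosingCircle(np.argwhere(r['pixels'])[:,::-1].astype(np.float32)); print(r['p'],c,rad,at('wrist',c,.105,s))
E
```

```text
6.65 [0.53047946 0.1721214  0.19198285] 0.04769481556313261
0.82 [149. 134.] [0.589 0.353 0.086]
0.72 [318. 191.] [0.525 0.172 0.086]
0.91 (316.36529541015625, 192.1255645751953) 33.84015655517578 [0.52874696 0.17331876 0.105     ]
0.85 (147.67532348632812, 136.19480895996094) 27.299789428710938 [0.58804908 0.34362509 0.105     ]
```

View pics/w3.png

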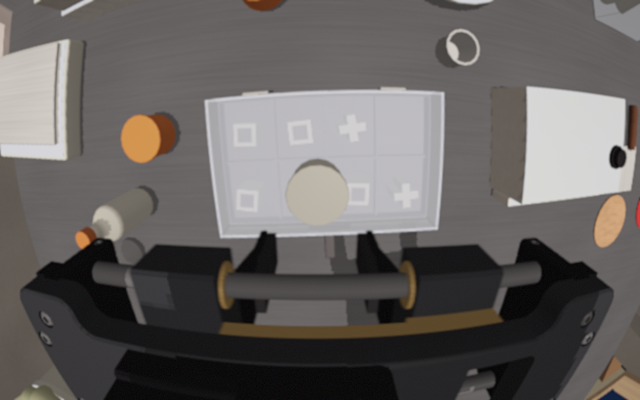

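Tub unmoved at (318, 191). The fingers are slow, so the lift began before they had closed. I'll go deeper and wait longer.

Call:
play_rows --targets '[{"delta_pos": [0, 0, 0], "delta_rot": [0, 0, 0]}, {"delta_pos": [0, 0, 0], "delta_rot": [0, 0, 0]}, {"delta_pos": [0, 0, 0], "delta_rot": [0, 0, 0]}, {"delta_pos": [0, 0, 0.9], "delta_rot": [0, 0, 0]}, {"delta_pos": [0, 0, 0.9], "delta_rot": [0, 0, 0]}, {"delta_pos": [0, 0, 0.9], "delta_rot": [0, 0, 0]}, {"delta_pos": [0, 0, 0.9], "delta_rot": [0, 0, 0]}, {"delta_pos": [0, 0, 0], "delta_rot": [0, 0, 0]}]'

```text
time_s: 7.6
eef_pos: [0.523, 0.1707, 0.0725]
tcp_rot: [[1.0, -0.0, -0.009], [-0.0, -1.0, -0.002], [-0.009, 0.002, -1.0]]
force: [-1.7, 0.2, -0.3]
gripper_width: 0.0871
grip_force: 0.0
```

Call:
play_rows --targets '[{"delta_pos": [0, 0, 0], "delta_rot": [0, 0, 0]}, {"delta_pos": [0, 0, 0], "delta_rot": [0, 0, 0]}, {"delta_pos": [0, 0, 0], "delta_rot": [0, 0, 0]}, {"delta_pos": [0, 0, 0], "delta_rot": [0, 0, 0]}, {"delta_pos": [0, 0, 0], "delta_rot": [0, 0, 0]}, {"delta_pos": [0, 0, 0], "delta_rot": [0, 0, 0]}, {"delta_pos": [0, 0, 0], "delta_rot": [0, 0, 0]}, {"delta_pos": [0, 0, 0], "delta_rot": [0, 0, 0]}]' --claw 0 --squeeze 25

```text
time_s: 8.4
eef_pos: [0.5279, 0.1717, 0.0784]
tcp_rot: [[1.0, -0.0, 0.002], [-0.0, -1.0, 0.001], [0.002, -0.001, -1.0]]
force: [-0.7, 0.1, 5.4]
gripper_width: 0.0576
grip_force: 25.0
```

Call:
play_rows --targets '[{"delta_pos": [0, 0, -0.6], "delta_rot": [0, 0, 0]}, {"delta_pos": [0, 0, -0.9], "delta_rot": [0, 0, 0]}, {"delta_pos": [0, 0, -0.9], "delta_rot": [0, 0, 0]}, {"delta_pos": [0, 0.3, -0.6], "delta_rot": [0, 0, 0]}, {"delta_pos": [-0.2, 0.7, -0.3], "delta_rot": [0, 0, 0]}, {"delta_pos": [-0.2, 0.9, 0], "delta_rot": [0, 0, 0]}, {"delta_pos": [-0.2, 0.9, 0], "delta_rot": [0, 0, 0]}, {"delta_pos": [-0.2, 0.9, 0], "delta_rot": [0, 0, 0]}]'

```text
time_s: 9.2
eef_pos: [0.5017, 0.0595, 0.1752]
tcp_rot: [[1.0, 0.0, -0.002], [0.0, -1.0, -0.0], [-0.002, 0.0, -1.0]]
force: [0.0, -0.5, -2.3]
gripper_width: 0.0573
grip_force: 25.0
```

Call:
play_rows --targets '[{"delta_pos": [-0.2, 0.9, 0], "delta_rot": [0, 0, 0]}, {"delta_pos": [-0.2, 0.9, 0], "delta_rot": [0, 0, 0]}, {"delta_pos": [-0.2, 0.9, 0], "delta_rot": [0, 0, 0]}, {"delta_pos": [-0.2, 0.9, 0], "delta_rot": [0, 0, 0]}, {"delta_pos": [-0.2, 0.9, 0], "delta_rot": [0, 0, 0]}, {"delta_pos": [-0.2, 0.9, 0], "delta_rot": [0, 0, 0]}, {"delta_pos": [-0.2, 0.9, 0], "delta_rot": [0, 0, 0]}, {"delta_pos": [-0.2, 0.9, 0], "delta_rot": [0, 0, 0]}]'

```text
time_s: 10.0
eef_pos: [0.4537, -0.1563, 0.1752]
tcp_rot: [[1.0, -0.0, -0.002], [-0.0, -1.0, 0.001], [-0.002, -0.001, -1.0]]
force: [0.3, -0.0, -3.5]
gripper_width: 0.0574
grip_force: 25.0
```

Call:
play_rows --targets '[{"delta_pos": [0, 0.9, 0], "delta_rot": [0, 0, 0]}, {"delta_pos": [0, 0.9, 0], "delta_rot": [0, 0, 0]}, {"delta_pos": [0, 0.9, 0], "delta_rot": [0, 0, 0]}, {"delta_pos": [0, 0.9, 0], "delta_rot": [0, 0, 0]}, {"delta_pos": [0, 0.9, 0], "delta_rot": [0, 0, 0]}, {"delta_pos": [0, 0.5, 0], "delta_rot": [0, 0, 0]}, {"delta_pos": [0, 0, 0], "delta_rot": [0, 0, 0]}]'

```text
time_s: 10.7
eef_pos: [0.4542, -0.3068, 0.1753]
tcp_rot: [[1.0, -0.002, -0.001], [-0.002, -1.0, 0.001], [-0.001, -0.001, -1.0]]
force: [-0.1, 1.9, -2.4]
gripper_width: 0.0571
grip_force: 25.0
```

```bash
python3 - <<'E'
from h import *
s=ctrl.sense();print(s['time_s'],s['eef_pos'],s['gripper_width'],s['grip_force'])
snap('wrist','w4.png')
for t in['card','tub_mid','release_top','unit']:
 for r in spotter.masks_of('wrist',t)[:3]:
  (c,rad)=cv2.minEnclosingCircle(np.argwhere(r['pixels'])[:,::-1].astype(np.float32)); print(t,r['p'],r['xy'],at('wrist',r['xy'],.004,s),at('wrist',r['xy'],.101,s),c,rad)
E
```

```text
10.7 [ 0.45415275 -0.3067644   0.17530553] 0.057067957303728385 24.99854475259781
card 0.59 [396.6, 180.4] [ 0.44119227 -0.4059929   0.004     ] [ 0.46636463 -0.37935527  0.101     ] (395.4444580078125, 177.06666564941406) 43.74611282348633
card 0.56 [505.7, 153.9] [ 0.48060758 -0.56443627  0.004     ] [ 0.49533946 -0.49582953  0.101     ] (506.2082214355469, 157.95884704589844) 39.38711929321289
tub_mid 0.86 [317.1, 234.2] [ 0.36912943 -0.30653012  0.004     ] [ 0.41339046 -0.30623864  0.101     ] (316.0, 235.32022094726562) 54.46739959716797
tub_mid 0.64 [7.4, 14.4] [0.76278613 0.24520003 0.004     ] [0.70277398 0.09934728 0.101     ] (7.0, 14.0) 15.652576446533203
release_top 0.63 [259.1, 52.3] [ 0.59712038 -0.23927935  0.004     ] [ 0.58099074 -0.25680157  0.101     ] (260.53253173828125, 54.100868225097656) 16.28693962097168
release_top 0.53 [39.4, 124.7] [0.54242434 0.13865651 0.004     ] [0.54078275 0.02102552 0.101     ] (48.0, 128.0) 75.43218994140625
unit 0.89 [194.1, 67.8] [ 0.58491685 -0.15743489  0.004     ] [ 0.57201998 -0.19663637  0.101     ] (196.0, 71.0) 115.42106628417969
```

View pics/w4.png

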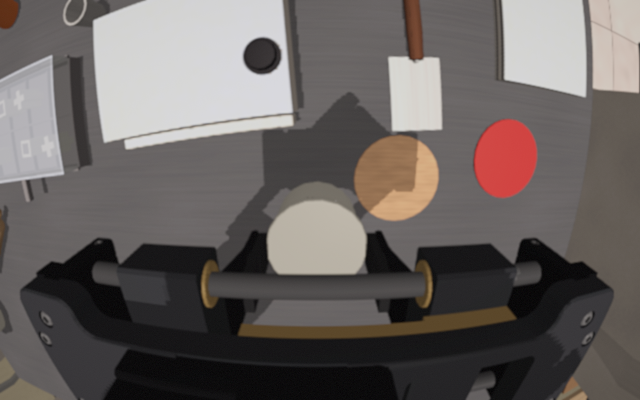

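Brown card centre at pixel (397, 178), which is (0.443, -0.406). Button at pixel (261, 54), which is (0.581, -0.257).

Call:
play_rows --targets '[{"delta_pos": [-0.1, 0.9, 0], "delta_rot": [0, 0, 0]}, {"delta_pos": [-0.1, 0.9, 0.3], "delta_rot": [0, 0, 0]}, {"delta_pos": [-0.1, 0.9, 0.6], "delta_rot": [0, 0, 0]}, {"delta_pos": [-0.07, 0.6, 0.8], "delta_rot": [0, 0, 0]}, {"delta_pos": [0, 0, 0.9], "delta_rot": [0, 0, 0]}, {"delta_pos": [0, 0, 0.9], "delta_rot": [0, 0, 0]}, {"delta_pos": [0, 0, 0.8], "delta_rot": [0, 0, 0]}, {"delta_pos": [0, 0, 0.3], "delta_rot": [0, 0, 0]}]'

```text
time_s: 11.75
eef_pos: [0.4426, -0.4019, 0.0353]
tcp_rot: [[1.0, 0.001, -0.003], [0.001, -1.0, 0.004], [-0.003, -0.004, -1.0]]
force: [0.2, 0.4, -3.0]
gripper_width: 0.0574
grip_force: 25.0
```

Call:
play_rows --targets '[{"delta_pos": [0, 0, 0.2], "delta_rot": [0, 0, 0]}, {"delta_pos": [0, 0, 0.2], "delta_rot": [0, 0, 0]}, {"delta_pos": [0, 0, 0], "delta_rot": [0, 0, 0]}]'

```text
time_s: 12.05
eef_pos: [0.4442, -0.4046, 0.0267]
tcp_rot: [[1.0, 0.0, 0.0], [0.0, -1.0, -0.001], [0.0, 0.001, -1.0]]
force: [0.3, -0.2, -2.8]
gripper_width: 0.0576
grip_force: 25.0
```

Call:
play_rows --targets '[{"delta_pos": [0, 0, 0.1], "delta_rot": [0, 0, 0]}, {"delta_pos": [0, 0, 0.05], "delta_rot": [0, 0, 0]}, {"delta_pos": [0, 0, 0], "delta_rot": [0, 0, 0]}]'

```text
time_s: 12.35
eef_pos: [0.4438, -0.4047, 0.022]
tcp_rot: [[1.0, -0.0, 0.0], [-0.0, -1.0, -0.0], [0.0, 0.0, -1.0]]
force: [0.1, 0.5, -3.4]
gripper_width: 0.0573
grip_force: 25.0
```

Call:
play_rows --targets '[{"delta_pos": [0, 0, 0.08], "delta_rot": [0, 0, 0]}, {"delta_pos": [0, 0, 0], "delta_rot": [0, 0, 0]}]'

```text
time_s: 12.55
eef_pos: [0.444, -0.405, 0.0214]
tcp_rot: [[1.0, -0.0, 0.0], [-0.0, -1.0, -0.001], [0.0, 0.001, -1.0]]
force: [-4.3, 4.0, 8.3]
gripper_width: 0.0577
grip_force: 25.0
```

Touching. Release, and withdraw.

Call:
play_rows --targets '[{"delta_pos": [0, 0, 0], "delta_rot": [0, 0, 0]}, {"delta_pos": [0, 0, 0], "delta_rot": [0, 0, 0]}, {"delta_pos": [0, 0, 0], "delta_rot": [0, 0, 0]}, {"delta_pos": [0, 0, 0], "delta_rot": [0, 0, 0]}, {"delta_pos": [0, 0, 0], "delta_rot": [0, 0, 0]}, {"delta_pos": [0, 0, -0.5], "delta_rot": [0, 0, 0]}, {"delta_pos": [0, 0, -0.9], "delta_rot": [0, 0, 0]}, {"delta_pos": [0, 0, -0.9], "delta_rot": [0, 0, 0]}]' --claw 1

```text
time_s: 13.35
eef_pos: [0.4436, -0.4043, 0.0896]
tcp_rot: [[1.0, -0.0, -0.0], [-0.0, -1.0, 0.001], [-0.0, -0.001, -1.0]]
force: [0.2, -0.6, -0.0]
gripper_width: 0.0873
grip_force: 0.0
```

Call:
play_rows --targets '[{"delta_pos": [0, -0.5, -1], "delta_rot": [0, 0, 0]}, {"delta_pos": [0, -0.8, -1], "delta_rot": [0, 0, 0]}, {"delta_pos": [0, -1, -0.6], "delta_rot": [0, 0, 0]}, {"delta_pos": [0, 0, 0], "delta_rot": [0, 0, 0]}, {"delta_pos": [0, 0, 0], "delta_rot": [0, 0, 0]}]'

```text
time_s: 13.85
eef_pos: [0.4443, -0.3358, 0.1678]
tcp_rot: [[1.0, 0.001, 0.002], [0.001, -1.0, -0.002], [0.002, 0.002, -1.0]]
force: [0.0, -0.0, 0.3]
gripper_width: 0.087
grip_force: 0.0
```

```bash
python3 - <<'E'
from h import *
s=ctrl.sense();print(s['time_s'],s['eef_pos'],s['gripper_width'],s['grip_force'])
snap('wrist','w5.png')
for r in spotter.landmark_of('wrist','tub_mid')[:3]: print(round(r['p'],2),np.round(r['xy']),np.round(at('wrist',r['xy'],.029,s),3))
for r in spotter.landmark_of('wrist','card')[:3]: print(round(r['p'],2),np.round(r['xy']),np.round(at('wrist',r['xy'],.0,s),3))
for r in spotter.landmark_of('wrist','release_top')[:3]: print(round(r['p'],2),np.round(r['xy']),np.round(at('wrist',r['xy'],.101,s),3))
snap('top')
for t,z in [('tub_mid',.029),('lid_tab',.038)]:
 for r in spotter.landmark_of('top',t)[:4]: print(t,round(r['p'],2),np.round(r['xy']),np.round(at('top',r['xy'],z,s),3))
# case rectangle
r=spotter.masks_of('top','case')[0]; rc=cv2.minAreaRect(np.argwhere(r['pixels'])[:,::-1].astype(np.float32)); print('case',[np.round(at('top',p,.05),3) for p in cv2.boxPoints(rc)])
r=spotter.masks_of('top','unit')[0]; rc=cv2.minAreaRect(np.argwhere(r['pixels'])[:,::-1].astype(np.float32)); print('unit',[np.round(at('top',p,.085),3) for p in cv2.boxPoints(rc)])
E
```

```text
13.85 [ 0.44432997 -0.33576824  0.16783743] 0.0869628199134329 0.0
0.88 [380. 180.] [ 0.44  -0.407  0.029]
0.86 [491. 149.] [ 0.477 -0.566  0.   ]
0.93 [222.  41.] [ 0.583 -0.255  0.101]
0.16 [392.  52.] [ 0.571 -0.399  0.101]
tub_mid 0.55 [203. 186.] [0.581 0.399 0.029]
tub_mid 0.51 [250. 135.] [0.778 0.228 0.029]
tub_mid 0.27 [203. 259.] [0.304 0.393 0.029]
lid_tab 0.97 [270. 223.] [0.444 0.141 0.038]
case [array([0.626, 0.291, 0.05 ]), array([0.631, 0.028, 0.05 ]), array([0.436, 0.025, 0.05 ]), array([0.431, 0.286, 0.05 ])]
unit [array([ 0.651, -0.062,  0.085]), array([ 0.669, -0.277,  0.085]), array([ 0.51 , -0.29 ,  0.085]), array([ 0.492, -0.075,  0.085])]
```

Tub stands at (0.440, -0.407). Next, the button, with the gripper closed.

Call:
play_rows --targets '[{"delta_pos": [0.9, -0.5, 0], "delta_rot": [0, 0, 0]}, {"delta_pos": [0.9, -0.5, 0], "delta_rot": [0, 0, 0]}, {"delta_pos": [0.9, -0.5, 0], "delta_rot": [0, 0, 0]}, {"delta_pos": [0.9, -0.6, 0], "delta_rot": [0, 0, 0]}, {"delta_pos": [0.9, -0.5, 0], "delta_rot": [0, 0, 0]}, {"delta_pos": [0.1, 0, 0.8], "delta_rot": [0, 0, 0]}, {"delta_pos": [0, 0, 0.8], "delta_rot": [0, 0, 0]}, {"delta_pos": [0, 0, 0], "delta_rot": [0, 0, 0]}]' --claw 0 --squeeze 10

```text
time_s: 15.1
eef_pos: [0.5793, -0.2558, 0.1137]
tcp_rot: [[1.0, 0.0, -0.007], [0.0, -1.0, 0.004], [-0.007, -0.004, -1.0]]
force: [-1.3, -0.2, -0.1]
gripper_width: 0.0312
grip_force: 0.0
```

Call:
play_rows --targets '[{"delta_pos": [0, 0, 0.3], "delta_rot": [0, 0, 0]}, {"delta_pos": [0, 0, 0.3], "delta_rot": [0, 0, 0]}, {"delta_pos": [0, 0, 0.2], "delta_rot": [0, 0, 0]}, {"delta_pos": [0, 0, 0.1], "delta_rot": [0, 0, 0]}, {"delta_pos": [0, 0, 0], "delta_rot": [0, 0, 0]}]'

```text
time_s: 15.6
eef_pos: [0.5816, -0.2576, 0.0911]
tcp_rot: [[1.0, -0.001, -0.0], [-0.001, -1.0, 0.0], [-0.0, -0.0, -1.0]]
force: [0.3, -0.5, 0.1]
gripper_width: 0.0011
grip_force: 0.0
```

Call:
play_rows --targets '[{"delta_pos": [0, 0, 0.1], "delta_rot": [0, 0, 0]}, {"delta_pos": [0, 0, 0], "delta_rot": [0, 0, 0]}]'

```text
time_s: 15.8
eef_pos: [0.5818, -0.2576, 0.0883]
tcp_rot: [[1.0, -0.0, 0.0], [-0.0, -1.0, -0.0], [0.0, 0.0, -1.0]]
force: [0.3, -0.8, 0.1]
gripper_width: 0.0004
grip_force: 0.0
```

```bash
python3 - <<'E'
from h import *
s=ctrl.sense();print(s['time_s'],s['eef_pos'],s['force'])
snap('scene','s1.png');a=cv2.imread('pics/s1.png')[180:320,200:400];cv2.imwrite('pics/s1c.png',cv2.resize(a,None,fx=4,fy=4))
E
```

```text
15.8 [ 0.58179404 -0.25761479  0.08834721] [ 0.34336295 -0.79419341  0.1261576 ]
```

View pics/s1c.png

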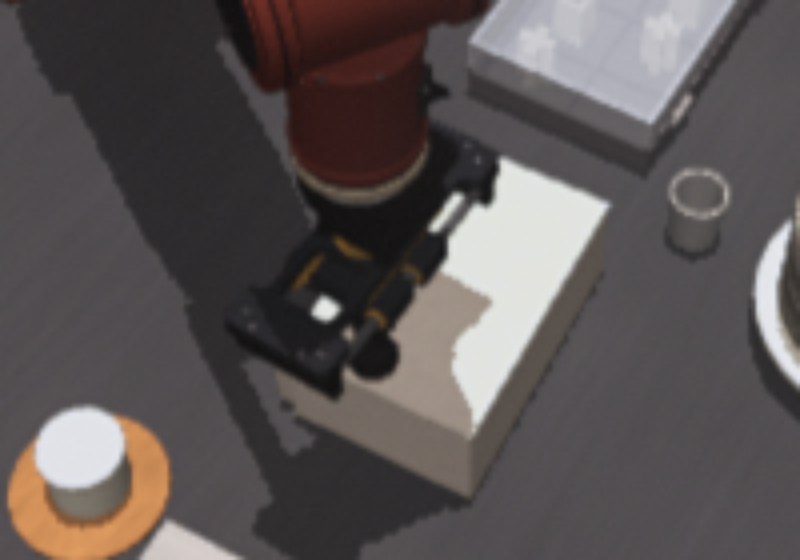

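The button is uncovered at scene pixel (294, 269), to the right of the tip, so the press missed. I'll raise the arm and re-measure.

Call:
play_rows --targets '[{"delta_pos": [0, 0, -0.9], "delta_rot": [0, 0, 0]}, {"delta_pos": [-0.9, 0, -0.9], "delta_rot": [0, 0, 0]}, {"delta_pos": [-0.9, 0, -0.9], "delta_rot": [0, 0, 0]}, {"delta_pos": [0, 0, 0], "delta_rot": [0, 0, 0]}, {"delta_pos": [0, 0, 0], "delta_rot": [0, 0, 0]}]'

```text
time_s: 16.35
eef_pos: [0.5283, -0.2581, 0.1706]
tcp_rot: [[1.0, -0.001, 0.002], [-0.001, -1.0, -0.001], [0.002, 0.001, -1.0]]
force: [-0.9, -0.0, 0.1]
gripper_width: 0.0004
grip_force: 0.0
```

```bash
python3 - <<'E'
from h import *
for n in['wrist','scene','top']:
  s=ctrl.sense();im=snap(n,'b_%s.png'%n)
  for r in spotter.landmark_of(n,'release_top')[:2]: print(n,round(r['p'],2),np.round(r['xy'],1),np.round(at(n,r['xy'],.101,s),3))
  for r in spotter.masks_of(n,'release_top')[:1]: print(n,'mask',r['xy'],r['pixels'].sum(),np.round(at(n,r['xy'],.098,s),3))
print(s['eef_pos'])
E
```

```text
wrist 0.85 [316.8 135.9] [ 0.581 -0.258  0.101]
wrist mask [13.1, 281.1] 1055 [0.38  0.245 0.098]
scene 0.46 [293.5 265.1] [ 0.58  -0.254  0.101]
top 0.28 [356.7 210.4] [ 0.496 -0.179  0.101]
[ 0.52763641 -0.25708462  0.1679372 ]
```

View pics/b_wrist.png

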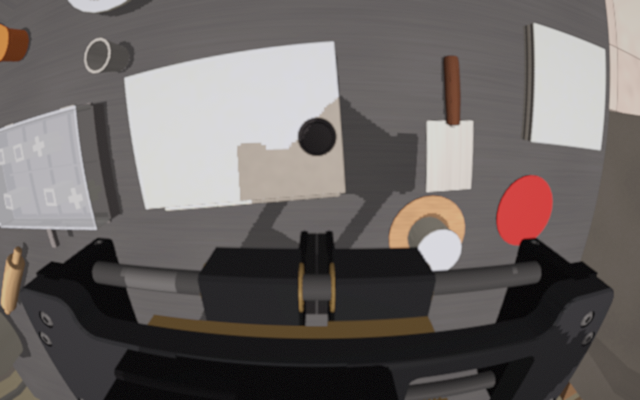

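```bash
python3 - <<'E'
from h import *
m=cams.camera_model('scene');P=np.linalg.inv(np.array(m['pose']))
def proj(p):
    q=P@np.array([*p,1]);return m['cx']+m['fx']*q[0]/-q[2],m['cy']-m['fy']*q[1]/-q[2]
print(np.array(m['pose'])[:3,3])
for p in[(.582,-.258,.088),(.582,-.258,.101),(.582,-.258,.16),(.582,-.258,.25)]: print(p,np.round(proj(p),1))
a=cv2.imread('pics/s1.png')[235:285,260:330];b=cv2.imread('pics/b_scene.png')[235:285,260:330]
cv2.imwrite('pics/cmp.png',cv2.resize(np.vstack([a,b]),None,fx=6,fy=6,interpolation=cv2.INTER_CUBIC))
E
```

```text
[ 0.97032508 -0.74703026  1.1259204 ]
(0.582, -0.258, 0.088) [293.4 268.9]
(0.582, -0.258, 0.101) [293.2 266.4]
(0.582, -0.258, 0.16) [292.3 254.1]
(0.582, -0.258, 0.25) [290.7 233.5]
```

View pics/cmp.png

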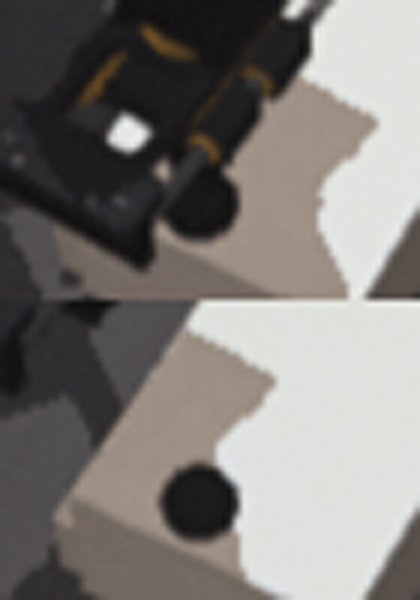

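```bash
python3 - <<'E'
from h import *
s=ctrl.sense()
def dark(f,x0,x1,y0,y1):
    g=cv2.imread('pics/'+f,0)[y0:y1,x0:x1]; n,l,st,c=cv2.connectedComponentsWithStats((g<50).astype(np.uint8))
    i=1+np.argmax(st[1:,4]); print(f,st[i],c[i]+[x0,y0]); return c[i]+[x0,y0]
pw=dark('b_wrist.png',295,340,115,158);ps=dark('b_scene.png',283,304,256,282);pt=dark('top0.png',368,390,178,198)
R=[('wrist',pw),('scene',ps),('top',pt)]
for n,p in R: print(n,np.round(at(n,p,.101,s),4),np.round(at(n,p,.09,s),4))
A=np.zeros((3,3));b=np.zeros(3)
for n,p in R:
    o,d=ray(n,p,s);d=d/np.linalg.norm(d);M=np.eye(3)-np.outer(d,d);A+=M;b+=M@o
print(np.linalg.solve(A,b))
m=cams.camera_model('wrist');print(np.round(m['tool_from_camera'],3),m['fx'],m['cx'],m['cy'])
E
```

```text
b_wrist.png [  5   4  35  36 967] [317.1737332  136.92761117]
b_scene.png [  4   7  12  12 108] [292.80555556 268.33333333]Traceback (most recent call last):
  File "<stdin>", line 6, in <module>
  File "<stdin>", line 5, in dark
    return _wrapfunc(a, 'argmax', axis=axis, out=out, **kwds)
    return bound(*args, **kwds)
ValueError: attempt to get argmax of an empty sequence
```

```bash
python3 - <<'E'
from h import *
s=ctrl.sense()
R=[('wrist',(317.2,136.9)),('scene',(292.8,268.3)),('top',(378.5,188.3))]
for n,p in R: print(n,np.round(at(n,p,.101,s),4),np.round(at(n,p,.09,s),4))
for RR in (R,R[:2]):
  A=np.zeros((3,3));b=np.zeros(3)
  for n,p in RR:
    o,d=ray(n,p,s);d=d/np.linalg.norm(d);M=np.eye(3)-np.outer(d,d);A+=M;b+=M@o
  print(np.linalg.solve(A,b))
m=cams.camera_model('wrist');print(np.round(m['tool_from_camera'],3),m['fx'],m['cx'],m['cy'])
E
```

```text
wrist [ 0.5798 -0.2569  0.101 ] [ 0.5786 -0.2569  0.09  ]
scene [ 0.5844 -0.2635  0.101 ] [ 0.5803 -0.2583  0.09  ]
top [ 0.5784 -0.2572  0.101 ] [ 0.5792 -0.2587  0.09  ]
[ 0.5791931  -0.25781519  0.08908596]
[ 0.57852662 -0.25674389  0.0863829 ]
[[-0.     0.954  0.299  0.082]
 [ 1.     0.001 -0.002 -0.002]
 [-0.002  0.299 -0.954 -0.195]
 [ 0.     0.     0.     1.   ]] 309.70691628693146 316.30025668549365 196.1822032492128
```

Call:
play_rows --targets '[{"delta_pos": [0.87, 0, 0.5], "delta_rot": [0, 0, 0]}, {"delta_pos": [0.87, 0, 0.8], "delta_rot": [0, 0, 0]}, {"delta_pos": [0, 0, 0.8], "delta_rot": [0, 0, 0]}, {"delta_pos": [0, 0, 0.4], "delta_rot": [0, 0, 0]}, {"delta_pos": [0, 0, 0.2], "delta_rot": [0, 0, 0]}, {"delta_pos": [0, 0, 0.1], "delta_rot": [0, 0, 0]}, {"delta_pos": [0, 0, 0], "delta_rot": [0, 0, 0]}]'

```text
time_s: 17.5
eef_pos: [0.5801, -0.2579, 0.086]
tcp_rot: [[1.0, -0.001, 0.001], [-0.001, -1.0, -0.0], [0.001, 0.0, -1.0]]
force: [-1.3, -0.6, -0.1]
gripper_width: 0.0006
grip_force: 0.0
```

Call:
play_rows --targets '[{"delta_pos": [0, 0, 0.1], "delta_rot": [0, 0, 0]}, {"delta_pos": [0, 0, 0], "delta_rot": [0, 0, 0]}]'

```text
time_s: 17.7
eef_pos: [0.5803, -0.2579, 0.0831]
tcp_rot: [[1.0, -0.0, 0.001], [-0.0, -1.0, -0.001], [0.001, 0.001, -1.0]]
force: [0.1, 0.7, -0.2]
gripper_width: 0.0003
grip_force: 0.0
```

Call:
play_rows --targets '[{"delta_pos": [0, 0, 0.1], "delta_rot": [0, 0, 0]}, {"delta_pos": [0, 0, 0], "delta_rot": [0, 0, 0]}]'

```text
time_s: 17.9
eef_pos: [0.5799, -0.2575, 0.0792]
tcp_rot: [[1.0, -0.0, -0.0], [-0.0, -1.0, 0.0], [-0.0, -0.0, -1.0]]
force: [-0.3, 0.1, -0.7]
gripper_width: 0.0006
grip_force: 0.0
```

```bash
python3 - <<'E'
from h import *
s=ctrl.sense()
a=snap('wrist','w6.png');b=snap('scene','s6.png')[225:295,240:340]
b=cv2.cvtColor(cv2.resize(b,(640,448)),cv2.COLOR_RGB2BGR)
cv2.imwrite('pics/c6.png',cv2.resize(np.vstack([cv2.imread('pics/w6.png')[:300],b]),None,fx=.8,fy=.8))
E
```

```text
(no output)
```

View pics/c6.png

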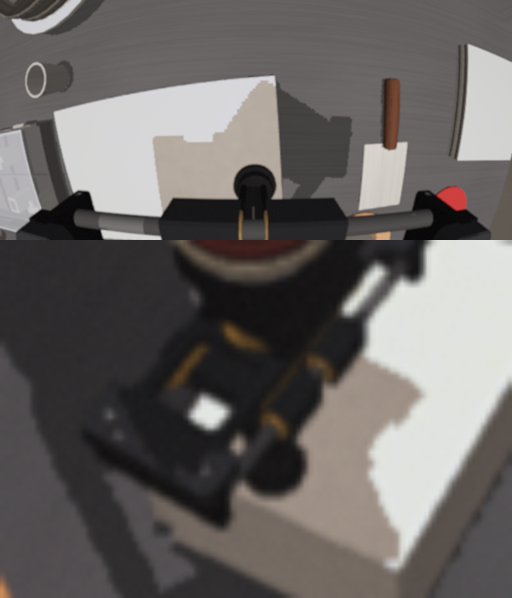

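Call:
play_rows --targets '[{"delta_pos": [0, 0, 0.1], "delta_rot": [0, 0, 0]}, {"delta_pos": [0, 0, 0], "delta_rot": [0, 0, 0]}]'

```text
time_s: 18.2
eef_pos: [0.5797, -0.2574, 0.0758]
tcp_rot: [[1.0, -0.0, -0.001], [-0.0, -1.0, 0.0], [-0.001, -0.0, -1.0]]
force: [-0.2, 1.2, 0.5]
gripper_width: 0.0004
grip_force: 0.0
```

Call:
play_rows --targets '[{"delta_pos": [0, 0, 0.1], "delta_rot": [0, 0, 0]}, {"delta_pos": [0, 0, 0], "delta_rot": [0, 0, 0]}]'

```text
time_s: 18.4
eef_pos: [0.5797, -0.2574, 0.0727]
tcp_rot: [[1.0, -0.0, -0.001], [-0.0, -1.0, 0.0], [-0.001, -0.0, -1.0]]
force: [0.2, 0.2, 0.1]
gripper_width: 0.0004
grip_force: 0.0
```

```bash
python3 - <<'E'
from h import *
I=np.diag([1,-1,-1.])
def tri(R):
  A=np.zeros((3,3));b=np.zeros(3);L=[]
  for n,p,e in R:
    o,d=ray(n,p,dict(eef_pos=e,tcp_rot=I));d=d/np.linalg.norm(d);M=np.eye(3)-np.outer(d,d);A+=M;b+=M@o;L.append((M,o))
  x=np.linalg.solve(A,b);print(np.round(x,4),[round(1e3*np.linalg.norm(M@(x-o)),1) for M,o in L])
W=[('wrist',(261,54),(.4542,-.3068,.1753)),('wrist',(317.2,136.9),(.5276,-.2571,.168)),('wrist',(319,228),(.58,-.2575,.0792))]
tri(W);tri(W[:2]);tri(W[1:])
F=[('scene',(292.8,268.3),(0,0,0)),('top',(378.5,188.3),(0,0,0))]
tri(F);tri(W[:1]+F);tri(W[1:2]+F);tri(W[2:]+F)
m=cams.camera_model('wrist');T=np.array(m['tool_from_camera'])
for p in [(0,0,0),(0,0,-.02)]:
  q=np.linalg.inv(T)@[*p,1];x,y,z=q[0],-q[1],-q[2];th=np.arctan2(np.hypot(x,y),z);h=np.hypot(x,y);print('tcp px',m['cx']+m['fx']*th*x/h,m['cy']+m['fy']*th*y/h)
snap('wrist','w7.png');cv2.imwrite('pics/w7c.png',cv2.resize(cv2.imread('pics/w7.png')[150:330,200:440],None,fx=3,fy=3))
E
```

```text
[ 0.5805 -0.257   0.0888] [np.float64(1.2), np.float64(2.1), np.float64(1.7)]
[ 0.5797 -0.2572  0.0975] [np.float64(0.5), np.float64(0.5)]
[ 0.5772 -0.2575  0.0778] [np.float64(0.6), np.float64(0.6)]
[ 0.5797 -0.2584  0.0896] [np.float64(0.5), np.float64(0.5)]
[ 0.5802 -0.2578  0.0908] [np.float64(1.6), np.float64(0.8), np.float64(1.3)]
[ 0.5792 -0.2578  0.089 ] [np.float64(1.2), np.float64(0.7), np.float64(1.0)]
[ 0.5801 -0.2581  0.0879] [np.float64(1.3), np.float64(0.9), np.float64(1.1)]
tcp px 318.18036088980193 225.05830448720042
tcp px 318.427399733584 237.46442970684564
```

View pics/w7c.png

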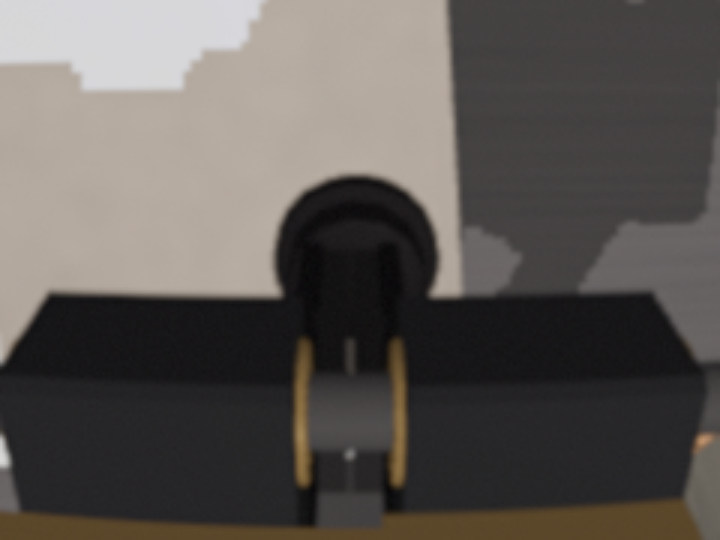

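Call:
play_rows --targets '[{"delta_pos": [0, 0, 0.12], "delta_rot": [0, 0, 0]}, {"delta_pos": [0, 0, 0], "delta_rot": [0, 0, 0]}]'

```text
time_s: 18.65
eef_pos: [0.5803, -0.2577, 0.0697]
tcp_rot: [[1.0, -0.0, 0.001], [-0.0, -1.0, -0.0], [0.001, 0.0, -1.0]]
force: [-0.3, -0.3, -1.1]
gripper_width: 0.0006
grip_force: 0.0
```

Call:
play_rows --targets '[{"delta_pos": [0, 0, 0.12], "delta_rot": [0, 0, 0]}, {"delta_pos": [0, 0, 0], "delta_rot": [0, 0, 0]}]'

```text
time_s: 18.85
eef_pos: [0.5802, -0.2577, 0.0663]
tcp_rot: [[1.0, -0.0, 0.001], [-0.0, -1.0, -0.0], [0.001, 0.0, -1.0]]
force: [-0.1, -0.5, 1.9]
gripper_width: 0.0007
grip_force: 1.2
```

```bash
python3 - <<'E'
from h import *
s=ctrl.sense();print({k:np.round(v,4).tolist() for k,v in s.items()})
snap('wrist','w8.png');w=cv2.imread('pics/w8.png')[150:330,200:440];s0=snap('scene','s8.png');c=cv2.imread('pics/s8.png')[225:295,240:340]
cv2.imwrite('pics/w8c.png',np.hstack([cv2.resize(w,(400,300)),cv2.resize(c,(400,300))]))
E
```

```text
{'time_s': 18.85, 'joint_pos': [-0.5421, 0.3553, 1.6057, -0.0, 1.18, 1.0289], 'qvel': [-0.0005, -0.0016, -0.0018, 0.0024, 0.0019, -0.001], 'joint_torque': [0.0211, -50.867, -34.1924, 0.0749, -0.0105, 0.0007], 'eef_pos': [0.5802, -0.2577, 0.0663], 'tcp_rot': [[1.0, -0.0002, 0.0005], [-0.0002, -1.0, -0.0004], [0.0005, 0.0004, -1.0]], 'force': [-0.0741, -0.474, 1.8738], 'moment': [-0.0316, -0.0275, -0.0319], 'grip_force': 1.1869, 'gripper_width': 0.0007}
```

View pics/w8c.png

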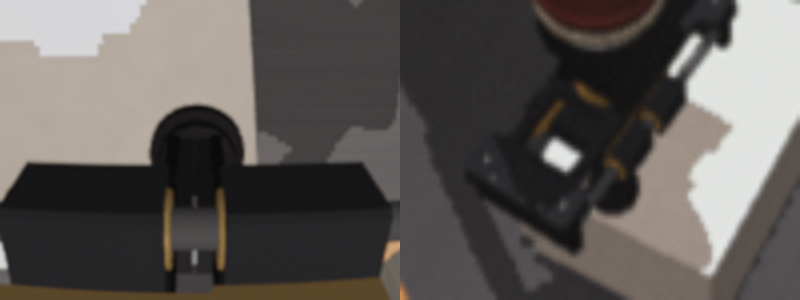

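Contact only begins at a reading of 0.066, so the closed fingertips sit about 33 mm higher than the reported TCP. I'll keep pressing and take that into account from here on.

Call:
play_rows --targets '[{"delta_pos": [0, 0, 0.15], "delta_rot": [0, 0, 0]}, {"delta_pos": [0, 0, 0.12], "delta_rot": [0, 0, 0]}, {"delta_pos": [0, 0, 0], "delta_rot": [0, 0, 0]}]'

```text
time_s: 19.25
eef_pos: [0.5805, -0.2579, 0.0618]
tcp_rot: [[1.0, -0.0, 0.001], [-0.0, -1.0, -0.001], [0.001, 0.001, -1.0]]
force: [-9.3, 4.7, 23.8]
gripper_width: 0.0006
grip_force: 11.9
```

Call:
play_rows --targets '[{"delta_pos": [0, 0, 0.07], "delta_rot": [0, 0, 0]}, {"delta_pos": [0, 0, 0], "delta_rot": [0, 0, 0]}]'

```text
time_s: 19.45
eef_pos: [0.5805, -0.258, 0.0616]
tcp_rot: [[1.0, 0.0, 0.001], [0.0, -1.0, -0.001], [0.001, 0.001, -1.0]]
force: [-14.1, 7.4, 33.6]
gripper_width: 0.0002
grip_force: 16.9
```

```bash
python3 - <<'E'
from h import *
s=ctrl.sense();print(s['eef_pos'],s['force'])
snap('top','t9.png');snap('scene','s9.png');
cv2.imwrite('pics/t9c.png',np.hstack([cv2.resize(cv2.imread('pics/t9.png')[150:270,300:460],(400,300)),cv2.resize(cv2.imread('pics/s9.png')[200:300,220:353],(400,300))]))
for t in['tray_front','tray_floor']:
 for n in ['top','scene']:
  for r in spotter.landmark_of(n,t)[:2]: print(n,t,round(r['p'],2),np.round(at(n,r['xy'],.0275),3))
E
```

```text
[ 0.58054547 -0.25795002  0.06156915] [-14.14501178   7.40015411  33.57421517]
scene tray_front 0.69 [0.623 0.176 0.028]
scene tray_front 0.62 [ 0.406 -0.187  0.028]
top tray_floor 0.95 [ 0.478 -0.178  0.028]
top tray_floor 0.7 [ 0.438 -0.402  0.028]
scene tray_floor 0.93 [ 0.488 -0.184  0.028]
```

Call:
play_rows --targets '[{"delta_pos": [0, 0, -0.9], "delta_rot": [0, 0, 0]}, {"delta_pos": [0, 0, -0.9], "delta_rot": [0, 0, 0]}, {"delta_pos": [-0.67, -0.93, -0.5], "delta_rot": [0, 0, 0]}, {"delta_pos": [-0.67, -0.93, 0], "delta_rot": [0, 0, 0]}, {"delta_pos": [-0.67, -0.93, 0], "delta_rot": [0, 0, 0]}, {"delta_pos": [-0.67, -0.93, 0], "delta_rot": [0, 0, 0]}, {"delta_pos": [-0.67, -0.93, 0], "delta_rot": [0, 0, 0]}, {"delta_pos": [-0.67, -0.93, 0], "delta_rot": [0, 0, 0]}]'

```text
time_s: 20.55
eef_pos: [0.458, -0.089, 0.1241]
tcp_rot: [[1.0, -0.0, -0.001], [-0.0, -1.0, 0.0], [-0.001, -0.0, -1.0]]
force: [0.0, 0.1, 0.5]
gripper_width: 0.0005
grip_force: 0.0
```

Call:
play_rows --targets '[{"delta_pos": [-0.67, -0.93, 0], "delta_rot": [0, 0, 0]}, {"delta_pos": [-0.67, -0.93, 0], "delta_rot": [0, 0, 0]}, {"delta_pos": [-0.67, -0.93, 0.3], "delta_rot": [0, 0, 0]}, {"delta_pos": [-0.67, -0.93, 0.7], "delta_rot": [0, 0, 0]}, {"delta_pos": [0, 0, 0.9], "delta_rot": [0, 0, 0]}, {"delta_pos": [0, 0, 0.9], "delta_rot": [0, 0, 0]}, {"delta_pos": [0, 0, 0.3], "delta_rot": [0, 0, 0]}, {"delta_pos": [0, 0, 0], "delta_rot": [0, 0, 0]}]'

```text
time_s: 21.35
eef_pos: [0.3773, 0.0217, 0.0305]
tcp_rot: [[1.0, -0.0, -0.004], [-0.0, -1.0, 0.001], [-0.004, -0.001, -1.0]]
force: [0.3, 0.2, -0.2]
gripper_width: 0.0007
grip_force: 0.0
```

Call:
play_rows --targets '[{"delta_pos": [0, 0, 0.4], "delta_rot": [0, 0, 0]}, {"delta_pos": [0, 0, 0.4], "delta_rot": [0, 0, 0]}, {"delta_pos": [0, 0, 0], "delta_rot": [0, 0, 0]}]'

```text
time_s: 21.65
eef_pos: [0.3789, 0.0213, 0.0079]
tcp_rot: [[1.0, -0.001, -0.001], [-0.001, -1.0, 0.0], [-0.001, -0.0, -1.0]]
force: [-0.0, -0.1, -0.1]
gripper_width: 0.0002
grip_force: 0.0
```

Call:
play_rows --targets '[{"delta_pos": [0, 0, 0.15], "delta_rot": [0, 0, 0]}, {"delta_pos": [0, 0, 0.1], "delta_rot": [0, 0, 0]}, {"delta_pos": [0, 0, 0], "delta_rot": [0, 0, 0]}]'

```text
time_s: 21.95
eef_pos: [0.3793, 0.0214, 0.0007]
tcp_rot: [[1.0, -0.0, 0.0], [-0.0, -1.0, -0.0], [0.0, 0.0, -1.0]]
force: [-0.4, -0.1, -0.2]
gripper_width: 0.0008
grip_force: 0.0
```

Call:
play_rows --targets '[{"delta_pos": [0, 0, 0.15], "delta_rot": [0, 0, 0]}, {"delta_pos": [0, 0, 0], "delta_rot": [0, 0, 0]}]'

```text
time_s: 22.15
eef_pos: [0.3788, 0.0215, -0.0044]
tcp_rot: [[1.0, -0.0, -0.0], [-0.0, -1.0, 0.0], [-0.0, -0.0, -1.0]]
force: [-0.2, 0.8, 0.6]
gripper_width: 0.0006
grip_force: 0.0
```

Call:
play_rows --targets '[{"delta_pos": [0, 0, 0.15], "delta_rot": [0, 0, 0]}, {"delta_pos": [0, 0, 0], "delta_rot": [0, 0, 0]}]'

```text
time_s: 22.35
eef_pos: [0.3786, 0.0216, -0.0091]
tcp_rot: [[1.0, -0.0, -0.001], [-0.0, -1.0, 0.0], [-0.001, -0.0, -1.0]]
force: [0.2, -0.0, -0.1]
gripper_width: 0.0005
grip_force: 0.0
```

```bash
python3 - <<'E'
from h import *
s=ctrl.sense();print(s['eef_pos'],s['force'])
snap('scene','s10.png');snap('wrist','w10.png')
cv2.imwrite('pics/s10c.png',np.vstack([cv2.resize(cv2.imread('pics/s10.png')[120:270,180:420],(480,300)),cv2.resize(cv2.imread('pics/w10.png')[:300],(480,225))]))
E
```

```text
[ 0.37860725  0.02155194 -0.0090721 ] [ 0.18712794 -0.03794214 -0.14189944]
```

View pics/s10c.png

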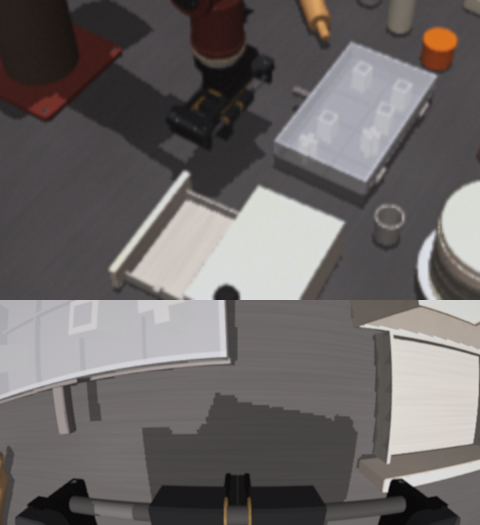

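The tray has popped out. The tab bay at y=+31 is empty, so the wrong posts are the tab-row squares at y=+93 and y=-31 and the hinge-row cross at y=-31. The real fingertip height is the reading plus about 31 mm. Next, the lid tab.

Call:
play_rows --targets '[{"delta_pos": [0, 0, -1], "delta_rot": [0, 0, 0]}, {"delta_pos": [0, 0, -1], "delta_rot": [0, 0, 0]}, {"delta_pos": [0.3, -0.6, -0.6], "delta_rot": [0, 0, 0]}, {"delta_pos": [0.4, -1, 0], "delta_rot": [0, 0, 0]}, {"delta_pos": [0.4, -1, 0], "delta_rot": [0, 0, 0]}, {"delta_pos": [0.4, -1, 0], "delta_rot": [0, 0, 0]}, {"delta_pos": [0.45, -1, 0], "delta_rot": [0, 0, 0]}, {"delta_pos": [0, 0, 0], "delta_rot": [0, 0, 0]}]' --claw 0.45

```text
time_s: 23.25
eef_pos: [0.439, 0.1623, 0.0699]
tcp_rot: [[1.0, 0.003, 0.002], [0.003, -1.0, 0.001], [0.002, -0.001, -1.0]]
force: [-0.8, -1.6, 0.6]
gripper_width: 0.039
grip_force: 0.0
```

Call:
play_rows --targets '[{"delta_pos": [0, 0, 0], "delta_rot": [0, 0, 0]}, {"delta_pos": [0, 0, 0], "delta_rot": [0, 0, 0]}]'

```text
time_s: 23.45
eef_pos: [0.437, 0.1588, 0.0691]
tcp_rot: [[1.0, -0.0, -0.001], [-0.0, -1.0, -0.0], [-0.001, 0.0, -1.0]]
force: [-0.3, 0.1, -0.4]
gripper_width: 0.0385
grip_force: 0.0
```

```bash
python3 - <<'E'
from h import *
s=ctrl.sense();print(s['eef_pos'],s['gripper_width'])
snap('wrist','w11.png')
for t,z in dict(case=.0,lid_tab=.038,lid_hinge=.026).items():
  for r in spotter.landmark_of('wrist',t)[:2]: print(t,round(r['p'],2),np.round(r['xy']),np.round(at('wrist',r['xy'],z,s),4))
for r in spotter.masks_of('wrist','lid_tab')[:1]: print(r['xy'],r['pixels'].sum())
E
```

```text
[0.4369851  0.15884413 0.06914326] 0.03852257968687017
case 0.56 [315.  71.] [0.5454 0.1613 0.    ]
case 0.39 [ 67. 156.] [0.4831 0.4343 0.    ]
lid_tab 0.64 [318. 210.] [0.4362 0.1583 0.038 ]
lid_hinge 0.34 [603. 116.] [ 0.5341 -0.1488  0.026 ]
[312.4, 91.4] 65950
```

View pics/w11.png

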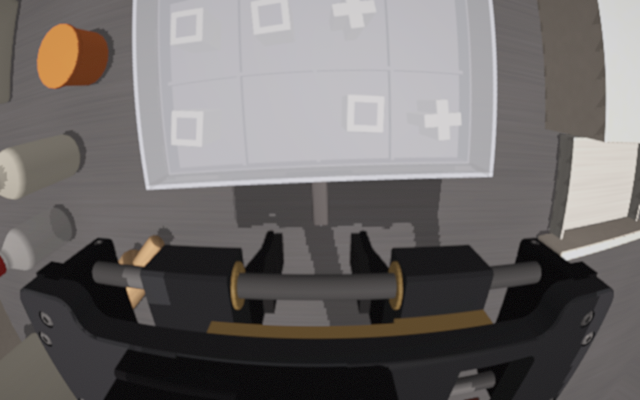

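The tab is centred between the fingers at pixel (319, 205). Six posts show: square, square, cross along the hinge, and square, empty, square, cross along the tab.

Call:
play_rows --targets '[{"delta_pos": [0, 0, 0.8], "delta_rot": [0, 0, 0]}, {"delta_pos": [0, 0, 0.8], "delta_rot": [0, 0, 0]}, {"delta_pos": [0, 0, 0.5], "delta_rot": [0, 0, 0]}, {"delta_pos": [0, 0, 0.25], "delta_rot": [0, 0, 0]}, {"delta_pos": [0, 0, 0], "delta_rot": [0, 0, 0]}]'

```text
time_s: 24.2
eef_pos: [0.4367, 0.159, -0.0019]
tcp_rot: [[1.0, -0.001, -0.002], [-0.001, -1.0, -0.0], [-0.002, 0.0, -1.0]]
force: [0.4, -0.6, 0.7]
gripper_width: 0.0389
grip_force: 0.0
```

Call:
play_rows --targets '[{"delta_pos": [0, 0, 0], "delta_rot": [0, 0, 0]}, {"delta_pos": [0, 0, 0], "delta_rot": [0, 0, 0]}, {"delta_pos": [0, 0, 0], "delta_rot": [0, 0, 0]}, {"delta_pos": [0, 0, 0], "delta_rot": [0, 0, 0]}, {"delta_pos": [0, 0, 0], "delta_rot": [0, 0, 0]}, {"delta_pos": [0, 0, 0], "delta_rot": [0, 0, 0]}, {"delta_pos": [0, 0, 0], "delta_rot": [0, 0, 0]}]' --claw 0 --squeeze 25

```text
time_s: 24.9
eef_pos: [0.4383, 0.1561, -0.0004]
tcp_rot: [[1.0, 0.002, 0.001], [0.002, -1.0, -0.006], [0.001, 0.006, -1.0]]
force: [-0.7, -16.2, 5.2]
gripper_width: 0.0115
grip_force: 25.0
```

```bash
python3 -c "
import numpy as np
t=np.arange(0,1.85,.1)+.064
x=-.188*np.cos(t)/.03;z=.188*np.sin(t)/.03
for i in range(18): print(round(t[i+1]-.064,2),round(x[i+1]-x[i],2),round(-(z[i+1]-z[i]),2))"
```

```text
0.1 0.07 -0.62
0.2 0.13 -0.61
0.3 0.19 -0.6
0.4 0.25 -0.57
0.5 0.31 -0.55
0.6 0.36 -0.51
0.7 0.41 -0.47
0.8 0.46 -0.43
0.9 0.5 -0.38
1.0 0.53 -0.33
1.1 0.56 -0.28
1.2 0.59 -0.22
1.3 0.61 -0.16
1.4 0.62 -0.1
1.5 0.63 -0.04
1.6 0.63 0.03
1.7 0.62 0.09
1.8 0.61 0.15
```

Call:
play_rows --targets '[{"delta_pos": [0.0, 0.1, 0], "delta_rot": [0, 0, 0]}, {"delta_pos": [0.07, 0, -0.62], "delta_rot": [0, 0, 0]}, {"delta_pos": [0.13, 0, -0.61], "delta_rot": [0, 0, 0]}, {"delta_pos": [0.19, 0, -0.6], "delta_rot": [0, 0, 0]}, {"delta_pos": [0.25, -0.01, -0.57], "delta_rot": [0, 0, 0]}, {"delta_pos": [0.31, -0.01, -0.55], "delta_rot": [0, 0, 0]}, {"delta_pos": [0, 0, 0], "delta_rot": [0, 0, 0]}]'

```text
time_s: 25.6
eef_pos: [0.4672, 0.1572, 0.0895]
tcp_rot: [[1.0, 0.0, 0.002], [0.0, -1.0, 0.0], [0.002, -0.0, -1.0]]
force: [-2.5, -1.4, 1.5]
gripper_width: 0.0122
grip_force: 25.0
```

Call:
play_rows --targets '[{"delta_pos": [0.36, -0.01, -0.51], "delta_rot": [0, 0, 0]}, {"delta_pos": [0.41, -0.01, -0.47], "delta_rot": [0, 0, 0]}, {"delta_pos": [0.46, -0.01, -0.43], "delta_rot": [0, 0, 0]}, {"delta_pos": [0.5, -0.01, -0.38], "delta_rot": [0, 0, 0]}, {"delta_pos": [0.53, -0.01, -0.33], "delta_rot": [0, 0, 0]}, {"delta_pos": [0.56, -0.01, -0.28], "delta_rot": [0, 0, 0]}, {"delta_pos": [0.59, -0.02, -0.22], "delta_rot": [0, 0, 0]}, {"delta_pos": [0.61, -0.02, -0.16], "delta_rot": [0, 0, 0]}]'

```text
time_s: 26.4
eef_pos: [0.5862, 0.1617, 0.1713]
tcp_rot: [[1.0, 0.001, -0.001], [0.001, -1.0, 0.002], [-0.001, -0.002, -1.0]]
force: [-4.6, 3.9, 4.8]
gripper_width: 0.0117
grip_force: 25.0
```

Call:
play_rows --targets '[{"delta_pos": [0.62, -0.02, -0.1], "delta_rot": [0, 0, 0]}, {"delta_pos": [0.63, -0.02, -0.04], "delta_rot": [0, 0, 0]}, {"delta_pos": [0.63, -0.02, 0.03], "delta_rot": [0, 0, 0]}, {"delta_pos": [0.62, -0.02, 0.09], "delta_rot": [0, 0, 0]}, {"delta_pos": [0.61, -0.02, 0.15], "delta_rot": [0, 0, 0]}, {"delta_pos": [0, 0, 0], "delta_rot": [0, 0, 0]}]'

```text
time_s: 27.0
eef_pos: [0.6836, 0.1655, 0.1686]
tcp_rot: [[1.0, 0.0, 0.007], [0.0, -1.0, 0.004], [0.007, -0.004, -1.0]]
force: [4.0, 5.2, 8.3]
gripper_width: 0.0112
grip_force: 25.0
```

```bash
python3 - <<'E'
from h import *
s=ctrl.sense();print(s['eef_pos'],s['gripper_width'])
snap('wrist','w12.png');snap('scene','s12.png')
cv2.imwrite('pics/c12.png',np.vstack([cv2.resize(cv2.imread('pics/s12.png')[90:290,220:480],(390,300)),cv2.resize(cv2.imread('pics/w12.png')[:300],(390,183))]))
E
```

```text
[0.68356186 0.16547974 0.16859239] 0.01118723413993672
```

View pics/c12.png

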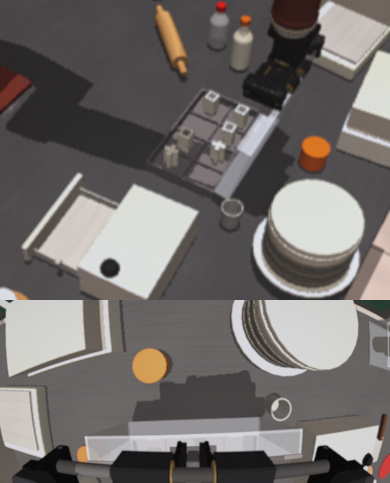

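The lid leans back wide open, with the tray out. I release the tab and locate the posts.

Call:
play_rows --targets '[{"delta_pos": [0, 0, 0], "delta_rot": [0, 0, 0]}, {"delta_pos": [0, 0, 0], "delta_rot": [0, 0, 0]}, {"delta_pos": [0, 0, 0], "delta_rot": [0, 0, 0]}, {"delta_pos": [0, 0, 0], "delta_rot": [0, 0, 0]}, {"delta_pos": [0, 0, -0.5], "delta_rot": [0, 0, 0]}, {"delta_pos": [0, 0, -0.9], "delta_rot": [0, 0, 0]}, {"delta_pos": [-0.4, 0, -0.9], "delta_rot": [0, 0, 0]}, {"delta_pos": [-0.9, 0, 0], "delta_rot": [0, 0, 0]}]' --claw 0.5

```text
time_s: 27.9
eef_pos: [0.6444, 0.1629, 0.2423]
tcp_rot: [[1.0, -0.001, 0.01], [-0.001, -1.0, 0.001], [0.01, -0.001, -1.0]]
force: [-0.6, 0.6, 1.0]
gripper_width: 0.0432
grip_force: 0.0
```

Call:
play_rows --targets '[{"delta_pos": [-0.9, 0, 0], "delta_rot": [0, 0, 0]}, {"delta_pos": [-0.9, 0, 0], "delta_rot": [0, 0, 0]}, {"delta_pos": [-0.9, 0, 0], "delta_rot": [0, 0, 0]}, {"delta_pos": [-0.9, -0.3, 0.4], "delta_rot": [0, 0, 0]}, {"delta_pos": [-0.9, -0.6, 0.9], "delta_rot": [0, 0, 0]}, {"delta_pos": [-0.5, -0.6, 0.9], "delta_rot": [0, 0, 0]}, {"delta_pos": [0, 0, 0], "delta_rot": [0, 0, 0]}, {"delta_pos": [0, 0, 0], "delta_rot": [0, 0, 0]}]'

```text
time_s: 28.7
eef_pos: [0.4913, 0.2081, 0.171]
tcp_rot: [[1.0, 0.001, 0.001], [0.001, -1.0, -0.0], [0.001, 0.0, -1.0]]
force: [-0.1, -0.6, 0.9]
gripper_width: 0.043
grip_force: 0.0
```

```bash
cat >> h.py <<'E'
def posts(names=('wrist','scene','top')):
    for n in names:
        s=ctrl.sense();snap(n,'p_%s.png'%n)
        if n=='wrist':print('tcp',np.round(s['eef_pos'],4),s['gripper_width'])
        for t in('square_1_mid','cross_1_mid'):
            for r in spotter.landmark_of(n,t)[:7]:
                if r['p']>.3: print(n,t[:6],round(r['p'],2),np.round(r['xy']),np.round(at(n,r['xy'],.027,s)[:2],3))
E
python3 - <<'E'
from h import *
posts()
for n in['top','scene']:
 for t,z in [('tray_floor',.008),('tray_front',.0275),('unit',0)]:
  for r in spotter.landmark_of(n,t)[:2]: print(n,t,round(r['p'],2),np.round(at(n,r['xy'],z),3))
E
```

```text
tcp [0.4913 0.2081 0.171 ] 0.043002722861650716
wrist square 0.88 [332.  96.] [0.58  0.192]
wrist cross_ 0.67 [138. 234.] [0.414 0.451]
wrist cross_ 0.64 [437. 164.] [0.506 0.068]
scene square 0.72 [373. 176.] [0.58  0.206]
scene cross_ 0.61 [331. 194.] [0.502 0.063]
top square 0.6 [256. 184.] [0.592 0.198]
top cross_ 0.52 [290. 207.] [0.507 0.068]
top cross_ 0.35 [256. 182.] [0.598 0.2  ]
top tray_floor 0.97 [ 0.449 -0.184  0.008]
top tray_front 0.71 [ 0.393 -0.192  0.028]
top unit 0.58 [ 0.524 -0.177  0.   ]
scene tray_floor 0.84 [ 0.455 -0.178  0.008]
scene tray_front 0.66 [ 0.397 -0.188  0.028]
scene tray_front 0.44 [0.627 0.176 0.028]
scene unit 0.86 [ 0.534 -0.192  0.   ]
scene unit 0.74 [ 0.381 -0.177  0.   ]
```

```bash
cat >> h.py <<'E'
def posts2(z=.03):
    s=ctrl.sense();snap('wrist','p2.png');print('tcp',np.round(s['eef_pos'],4),round(s['gripper_width'],4))
    for t in('square_1_mid','cross_1_mid'):
        for r in spotter.masks_of('wrist',t)[:8]:
            if r['p']>.2:
                c=max(cv2.findContours(r['pixels'].astype(np.uint8),cv2.RETR_EXTERNAL,cv2.CHAIN_APPROX_NONE)[0],key=len)
                print(t[:6],round(r['p'],2),np.round(r['xy']),r['pixels'].sum(),np.round(at('wrist',r['xy'],z,s)[:2],3),'ang',round(cv2.minAreaRect(c)[2]))
        for r in spotter.find_in('wrist',t)[:8]:
            if r['p']>.2: print('  f',t[:6],round(r['p'],2),np.round(r['xy']),np.round(at('wrist',r['xy'],z,s)[:2],3))
E
python3 - <<'E'
from h import *
posts2()
E
```

```text
tcp [0.491  0.208  0.1699] 0.0437
square 0.91 [332.  96.] 665 [0.579 0.192] ang 84
  f square 0.89 [333.  93.] [0.582 0.191]
cross_ 0.64 [438. 166.] 704 [0.504 0.068] ang 42
cross_ 0.4 [634. 208.] 388 [ 0.444 -0.383] ang 90
  f cross_ 0.85 [437. 162.] [0.509 0.07 ]
```

```bash
python3 - <<'E'
from h import *
I=np.diag([1,-1,-1.])
for e,L in [((.437,.1588,.0691),[(187,128),(365,113),(443,119),(354,12)]),((.523,.1652,.1762),[(237,196),(354,189),(403,190),(347,120),(292,124),(233,128)]),((.5305,.1721,.192),[(247,201),(357,194),(405,196),(351,128),(300,132),(244,135)])]:
  print([np.round(at('wrist',p,.05,dict(eef_pos=e,tcp_rot=I))[:2],3).tolist() for p in L])
# white blobs now, over the case
s=ctrl.sense();g=cv2.imread('pics/p2.png');hsv=cv2.cvtColor(g,cv2.COLOR_BGR2HSV)
m=((hsv[...,2]>195)&(hsv[...,1]<40)).astype(np.uint8)
n,l,st,c=cv2.connectedComponentsWithStats(m)
for i in range(1,n):
  p=at('wrist',c[i],.05,s)
  if 60<st[i,4]<4000 and .42<p[0]<.65 and 0<p[1]<.32: print(st[i],np.round(c[i]),np.round(p[:2],3))
print(np.percentile(hsv[100:200,250:400,2],[5,50,95,99]))
E
```

```text
[[0.504, 0.254], [0.512, 0.126], [0.51, 0.068], [0.584, 0.134]]
[[0.504, 0.254], [0.512, 0.125], [0.511, 0.07], [0.586, 0.135], [0.582, 0.191], [0.58, 0.254]]
[[0.501, 0.254], [0.509, 0.126], [0.507, 0.069], [0.584, 0.135], [0.58, 0.191], [0.578, 0.253]]
[269  52  29   7 141] [283.  55.] [0.621 0.242]
[417  53  25   6 118] [429.  55.] [0.627 0.092]
[376  77  29  29 419] [390.  91.] [0.586 0.134]
[320  81  28  27 385] [334.  94.] [0.581 0.191]
[260  84  25  25 387] [272.  96.] [0.58  0.254]
[433 153  24  26 336] [444. 165.] [0.509 0.068]
[ 83. 116. 182. 220.]
```

Post positions are now clear. Wrong ones: squares at (0.503, 0.254) and (0.511, 0.126), and the cross at (0.586, 0.134). Picking the first square.

Call:
play_rows --targets '[{"delta_pos": [0.3, -0.8, 0.8], "delta_rot": [0, 0, 0]}, {"delta_pos": [0.1, -0.73, 0.9], "delta_rot": [0, 0, 0]}, {"delta_pos": [0, 0, 0.9], "delta_rot": [0, 0, 0]}, {"delta_pos": [0, 0, 0.9], "delta_rot": [0, 0, 0]}, {"delta_pos": [0, 0, 0.9], "delta_rot": [0, 0, 0]}, {"delta_pos": [0, 0, 0.9], "delta_rot": [0, 0, 0]}, {"delta_pos": [0, 0, 0.4], "delta_rot": [0, 0, 0]}, {"delta_pos": [0, 0, 0], "delta_rot": [0, 0, 0]}]'

```text
time_s: 30.5
eef_pos: [0.5012, 0.2533, -0.003]
tcp_rot: [[1.0, -0.0, -0.004], [-0.0, -1.0, -0.001], [-0.004, 0.001, -1.0]]
force: [-1.0, 0.9, 1.0]
gripper_width: 0.0434
grip_force: 0.0
```

Call:
play_rows --targets '[{"delta_pos": [0, 0, 0], "delta_rot": [0, 0, 0]}, {"delta_pos": [0, 0, 0], "delta_rot": [0, 0, 0]}, {"delta_pos": [0, 0, 0], "delta_rot": [0, 0, 0]}, {"delta_pos": [0, 0, 0], "delta_rot": [0, 0, 0]}, {"delta_pos": [0, 0, 0], "delta_rot": [0, 0, 0]}, {"delta_pos": [0, 0, 0], "delta_rot": [0, 0, 0]}]' --claw 0 --squeeze 20

```text
time_s: 31.1
eef_pos: [0.5044, 0.2544, 0.0006]
tcp_rot: [[1.0, -0.0, 0.003], [-0.0, -1.0, 0.001], [0.003, -0.001, -1.0]]
force: [-1.2, -0.4, 6.2]
gripper_width: 0.026
grip_force: 19.5
```

Call:
play_rows --targets '[{"delta_pos": [0, 0, -0.7], "delta_rot": [0, 0, 0]}, {"delta_pos": [0, 0, -0.9], "delta_rot": [0, 0, 0]}, {"delta_pos": [0, 0, -0.9], "delta_rot": [0, 0, 0]}, {"delta_pos": [-0.1, 0.4, -0.8], "delta_rot": [0, 0, 0]}, {"delta_pos": [-0.15, 0.9, -0.2], "delta_rot": [0, 0, 0]}, {"delta_pos": [-0.15, 0.9, 0], "delta_rot": [0, 0, 0]}, {"delta_pos": [-0.15, 0.9, 0], "delta_rot": [0, 0, 0]}, {"delta_pos": [-0.15, 0.9, 0], "delta_rot": [0, 0, 0]}]'

```text
time_s: 31.9
eef_pos: [0.4817, 0.133, 0.1043]
tcp_rot: [[1.0, 0.0, 0.001], [0.0, -1.0, 0.0], [0.001, -0.0, -1.0]]
force: [1.2, -0.2, 0.3]
gripper_width: 0.0264
grip_force: 19.5
```

Call:
play_rows --targets '[{"delta_pos": [-0.15, 0.9, 0], "delta_rot": [0, 0, 0]}, {"delta_pos": [-0.15, 0.9, 0], "delta_rot": [0, 0, 0]}, {"delta_pos": [-0.15, 0.9, 0], "delta_rot": [0, 0, 0]}, {"delta_pos": [-0.15, 0.9, 0], "delta_rot": [0, 0, 0]}, {"delta_pos": [-0.15, 0.9, 0], "delta_rot": [0, 0, 0]}, {"delta_pos": [-0.15, 0.9, 0], "delta_rot": [0, 0, 0]}, {"delta_pos": [-0.15, 0.9, 0], "delta_rot": [0, 0, 0]}, {"delta_pos": [-0.1, 0.9, 0], "delta_rot": [0, 0, 0]}]'

```text
time_s: 32.7
eef_pos: [0.447, -0.083, 0.1041]
tcp_rot: [[1.0, -0.0, 0.0], [-0.0, -1.0, -0.0], [0.0, 0.0, -1.0]]
force: [0.7, -0.3, -0.6]
gripper_width: 0.0262
grip_force: 19.5
```

Call:
play_rows --targets '[{"delta_pos": [0, 0.5, 0], "delta_rot": [0, 0, 0]}, {"delta_pos": [0, 0, 0], "delta_rot": [0, 0, 0]}, {"delta_pos": [0, 0, 0], "delta_rot": [0, 0, 0]}]'

```text
time_s: 33.0
eef_pos: [0.4473, -0.0969, 0.104]
tcp_rot: [[1.0, -0.001, -0.0], [-0.001, -1.0, 0.0], [-0.0, -0.0, -1.0]]
force: [0.3, -0.9, 0.1]
gripper_width: 0.0263
grip_force: 19.5
```

```bash
python3 - <<'E'
from h import *
s=ctrl.sense();print(s['eef_pos'],s['gripper_width'],s['grip_force'])
snap('wrist','w13.png')
for t,z in [('tray_floor',.008),('tray_front',.0275),('unit',0)]:
  for r in spotter.landmark_of('wrist',t)[:2]: print(t,round(r['p'],2),np.round(r['xy']),np.round(at('wrist',r['xy'],z,s),3))
E
```

```text
[ 0.44728714 -0.09688181  0.10395622] 0.02632708768610207 19.509384334087372
tray_floor 0.67 [407. 178.] [ 0.457 -0.186  0.008]
tray_front 0.8 [408. 249.] [ 0.387 -0.189  0.028]
tray_front 0.65 [403.  99.] [ 0.534 -0.173  0.028]
unit 0.6 [402.  98.] [ 0.535 -0.18   0.   ]
unit 0.44 [533.  48.] [ 0.61 -0.34  0.  ]
```

Call:
play_rows --targets '[{"delta_pos": [0.1, 0.7, 0], "delta_rot": [0, 0, 0]}, {"delta_pos": [0, 0.34, 0], "delta_rot": [0, 0, 0]}, {"delta_pos": [0, 0, 0.8], "delta_rot": [0, 0, 0]}, {"delta_pos": [0, 0, 0.9], "delta_rot": [0, 0, 0]}, {"delta_pos": [0, 0, 0.9], "delta_rot": [0, 0, 0]}, {"delta_pos": [0, 0, 0.5], "delta_rot": [0, 0, 0]}, {"delta_pos": [0, 0, 0.15], "delta_rot": [0, 0, 0]}, {"delta_pos": [0, 0, 0], "delta_rot": [0, 0, 0]}]'

```text
time_s: 34.0
eef_pos: [0.4502, -0.1279, 0.0062]
tcp_rot: [[1.0, -0.0, -0.001], [-0.0, -1.0, 0.001], [-0.001, -0.001, -1.0]]
force: [0.3, -0.7, -0.6]
gripper_width: 0.0263
grip_force: 19.5
```

Call:
play_rows --targets '[{"delta_pos": [0, 0, 0.05], "delta_rot": [0, 0, 0]}, {"delta_pos": [0, 0, 0], "delta_rot": [0, 0, 0]}]'

```text
time_s: 34.2
eef_pos: [0.4513, -0.1286, 0.0059]
tcp_rot: [[1.0, -0.0, 0.002], [-0.0, -1.0, -0.001], [0.002, 0.001, -1.0]]
force: [-1.0, 0.9, -0.4]
gripper_width: 0.0261
grip_force: 19.5
```

Call:
play_rows --targets '[{"delta_pos": [0, 0, 0], "delta_rot": [0, 0, 0]}, {"delta_pos": [0, 0, 0], "delta_rot": [0, 0, 0]}, {"delta_pos": [0, 0, 0], "delta_rot": [0, 0, 0]}, {"delta_pos": [0, 0, -0.4], "delta_rot": [0, 0, 0]}, {"delta_pos": [0, 0, -0.9], "delta_rot": [0, 0, 0]}, {"delta_pos": [0, 0, -0.9], "delta_rot": [0, 0, 0]}, {"delta_pos": [0, -0.5, -0.6], "delta_rot": [0, 0, 0]}, {"delta_pos": [0.25, -0.9, 0], "delta_rot": [0, 0, 0]}]' --claw 0.48

```text
time_s: 35.0
eef_pos: [0.4604, -0.0879, 0.0933]
tcp_rot: [[1.0, -0.003, 0.006], [-0.003, -1.0, -0.003], [0.006, 0.003, -1.0]]
force: [1.3, 0.4, -0.6]
gripper_width: 0.042
grip_force: 0.0
```

```bash
cat >> h.py <<'E'
def blobs(x0,x1,y0,y1,z=.05,th=195,f='wb.png'):
    s=ctrl.sense();snap('wrist',f);print('tcp',np.round(s['eef_pos'],4),round(s['gripper_width'],4))
    hsv=cv2.cvtColor(cv2.imread('pics/'+f),cv2.COLOR_BGR2HSV)
    n,l,st,c=cv2.connectedComponentsWithStats(((hsv[...,2]>th)&(hsv[...,1]<40)).astype(np.uint8))
    for i in range(1,n):
        p=at('wrist',c[i],z,s)
        if 60<st[i,4]<6000 and x0<p[0]<x1 and y0<p[1]<y1: print(st[i],np.round(c[i]),np.round(p[:2],3))
E
python3 - <<'E'
from h import *
s=ctrl.sense();print(s['eef_pos'],s['gripper_width'])
snap('wrist','w14.png')
for z in(.031,):
  for r in spotter.landmark_of('wrist','square_1_mid')[:3]: print(round(r['p'],2),np.round(r['xy']),np.round(at('wrist',r['xy'],z,s),3))
E
```

```text
[ 0.46037185 -0.08789724  0.09327739] 0.04201753423055288
0.6 [57. 91.] [0.58  0.188 0.031]
```

Call:
play_rows --targets '[{"delta_pos": [0.3, -0.9, 0], "delta_rot": [0, 0, 0]}, {"delta_pos": [0.3, -0.9, 0], "delta_rot": [0, 0, 0]}, {"delta_pos": [0.3, -0.9, 0], "delta_rot": [0, 0, 0]}, {"delta_pos": [0.2, -0.9, 0], "delta_rot": [0, 0, 0]}, {"delta_pos": [0.2, -0.9, 0], "delta_rot": [0, 0, 0]}, {"delta_pos": [0.2, -0.9, 0], "delta_rot": [0, 0, 0]}, {"delta_pos": [0.2, -0.9, 0], "delta_rot": [0, 0, 0]}, {"delta_pos": [0.1, -0.7, 0], "delta_rot": [0, 0, 0]}]'

```text
time_s: 35.9
eef_pos: [0.5123, 0.1248, 0.0893]
tcp_rot: [[1.0, 0.0, 0.0], [0.0, -1.0, -0.0], [0.0, 0.0, -1.0]]
force: [0.2, -0.1, 0.6]
gripper_width: 0.0419
grip_force: 0.0
```

Call:
play_rows --targets '[{"delta_pos": [0, 0, 0], "delta_rot": [0, 0, 0]}, {"delta_pos": [0, 0, 0], "delta_rot": [0, 0, 0]}]'

```text
time_s: 36.1
eef_pos: [0.5118, 0.1234, 0.089]
tcp_rot: [[1.0, 0.001, -0.0], [0.001, -1.0, -0.001], [-0.0, 0.001, -1.0]]
force: [-0.3, 1.3, -0.0]
gripper_width: 0.0417
grip_force: 0.0
```

```bash
python3 - <<'E'
from h import *
blobs(.46,.65,0,.3)
posts2()
snap('top','t14.png')
for r in spotter.masks_of('top','square_1_mid')[:5]: print(round(r['p'],2),np.round(at('top',r['xy'],.04)[:2],3))
for r in spotter.find_in('top','square_1_mid')[:5]: print(round(r['p'],2),np.round(at('top',r['xy'],.04)[:2],3))
E
```

```text
tcp [0.5118 0.1234 0.089 ] 0.0417
[348  55  37   8 244] [366.  58.] [0.628 0.088]
[162  68  31  11 183] [177.  73.] [0.622 0.235]
[283  92  41  40 820] [303. 112.] [0.586 0.135]
[212 102  35  37 603] [229. 120.] [0.582 0.191]
[146 111  28  32 464] [160. 126.] [0.58  0.253]
tcp [0.5118 0.123  0.0889] 0.0415
square 0.63 [230. 119.] 1391 [0.581 0.196] ang 82
  f square 0.74 [233. 119.] [0.581 0.194]
  f square 0.38 [573. 235.] [ 0.465 -0.185]
cross_ 0.85 [380. 205.] 1271 [0.506 0.068] ang 40
cross_ 0.31 [629. 240.] 618 [ 0.444 -0.341] ang 2
  f cross_ 0.91 [380. 205.] [0.506 0.068]
  f cross_ 0.53 [142. 312.] [0.371 0.329]
0.7 [0.589 0.271]
```

Call:
play_rows --targets '[{"delta_pos": [0, -0.07, 0.8], "delta_rot": [0, 0, 0]}, {"delta_pos": [0, 0, 0.8], "delta_rot": [0, 0, 0]}, {"delta_pos": [0, 0, 0.8], "delta_rot": [0, 0, 0]}, {"delta_pos": [0, 0, 0.5], "delta_rot": [0, 0, 0]}, {"delta_pos": [0, 0, 0.07], "delta_rot": [0, 0, 0]}, {"delta_pos": [0, 0, 0], "delta_rot": [0, 0, 0]}]'

```text
time_s: 37.15
eef_pos: [0.512, 0.1258, -0.0001]
tcp_rot: [[1.0, -0.0, -0.0], [-0.0, -1.0, -0.0], [-0.0, 0.0, -1.0]]
force: [-0.5, -0.3, -0.7]
gripper_width: 0.042
grip_force: 0.0
```

Call:
play_rows --targets '[{"delta_pos": [0, 0, 0], "delta_rot": [0, 0, 0]}, {"delta_pos": [0, 0, 0], "delta_rot": [0, 0, 0]}, {"delta_pos": [0, 0, 0], "delta_rot": [0, 0, 0]}, {"delta_pos": [0, 0, 0], "delta_rot": [0, 0, 0]}, {"delta_pos": [0, 0, 0], "delta_rot": [0, 0, 0]}, {"delta_pos": [0, 0, 0], "delta_rot": [0, 0, 0]}]' --claw 0 --squeeze 20

```text
time_s: 37.75
eef_pos: [0.513, 0.1259, 0.0009]
tcp_rot: [[1.0, -0.0, 0.002], [-0.0, -1.0, 0.0], [0.002, -0.0, -1.0]]
force: [-1.0, 0.2, 5.6]
gripper_width: 0.0257
grip_force: 20.0
```

Call:
play_rows --targets '[{"delta_pos": [0, 0, -0.7], "delta_rot": [0, 0, 0]}, {"delta_pos": [0, 0, -0.9], "delta_rot": [0, 0, 0]}, {"delta_pos": [0, 0, -0.9], "delta_rot": [0, 0, 0]}, {"delta_pos": [-0.1, 0.5, -0.8], "delta_rot": [0, 0, 0]}, {"delta_pos": [-0.13, 0.9, 0], "delta_rot": [0, 0, 0]}, {"delta_pos": [-0.13, 0.9, 0], "delta_rot": [0, 0, 0]}, {"delta_pos": [-0.13, 0.9, 0], "delta_rot": [0, 0, 0]}, {"delta_pos": [-0.13, 0.9, 0], "delta_rot": [0, 0, 0]}]'

```text
time_s: 38.55
eef_pos: [0.4928, 0.002, 0.0987]
tcp_rot: [[1.0, 0.0, -0.0], [0.0, -1.0, 0.0], [-0.0, -0.0, -1.0]]
force: [0.1, 0.3, -0.5]
gripper_width: 0.0258
grip_force: 20.0
```

Call:
play_rows --targets '[{"delta_pos": [-0.13, 0.9, 0], "delta_rot": [0, 0, 0]}, {"delta_pos": [-0.13, 0.9, 0], "delta_rot": [0, 0, 0]}, {"delta_pos": [-0.13, 0.9, 0], "delta_rot": [0, 0, 0]}, {"delta_pos": [-0.13, 0.9, 0], "delta_rot": [0, 0, 0]}, {"delta_pos": [-0.13, 0.9, 0], "delta_rot": [0, 0, 0]}, {"delta_pos": [-0.13, 0.9, 0], "delta_rot": [0, 0, 0]}, {"delta_pos": [-0.13, 0.9, 0], "delta_rot": [0, 0, 0]}, {"delta_pos": [-0.13, 0.9, 0], "delta_rot": [0, 0, 0]}]'

```text
time_s: 39.35
eef_pos: [0.4616, -0.2141, 0.0986]
tcp_rot: [[1.0, -0.0, -0.0], [-0.0, -1.0, 0.0], [-0.0, -0.0, -1.0]]
force: [1.3, 0.5, -1.4]
gripper_width: 0.0262
grip_force: 20.0
```

Call:
play_rows --targets '[{"delta_pos": [-0.07, 0.9, 0], "delta_rot": [0, 0, 0]}, {"delta_pos": [0, 0, 0], "delta_rot": [0, 0, 0]}, {"delta_pos": [0, 0, 0], "delta_rot": [0, 0, 0]}]'

```text
time_s: 39.65
eef_pos: [0.4595, -0.2402, 0.0984]
tcp_rot: [[1.0, -0.002, -0.001], [-0.002, -1.0, 0.001], [-0.001, -0.001, -1.0]]
force: [-0.3, -0.2, -0.9]
gripper_width: 0.0256
grip_force: 20.0
```

Down to reading about 0.005, then release.

Call:
play_rows --targets '[{"delta_pos": [0, 0, 0.8], "delta_rot": [0, 0, 0]}, {"delta_pos": [0, 0, 0.9], "delta_rot": [0, 0, 0]}, {"delta_pos": [0, 0, 0.8], "delta_rot": [0, 0, 0]}, {"delta_pos": [0, 0, 0.5], "delta_rot": [0, 0, 0]}, {"delta_pos": [0, 0, 0.12], "delta_rot": [0, 0, 0]}, {"delta_pos": [0, 0, 0], "delta_rot": [0, 0, 0]}]'

```text
time_s: 40.25
eef_pos: [0.4601, -0.2386, 0.0051]
tcp_rot: [[1.0, 0.001, -0.001], [0.001, -1.0, 0.001], [-0.001, -0.001, -1.0]]
force: [-0.1, -0.1, -0.8]
gripper_width: 0.0257
grip_force: 20.0
```

Call:
play_rows --targets '[{"delta_pos": [0, 0, 0], "delta_rot": [0, 0, 0]}, {"delta_pos": [0, 0, 0], "delta_rot": [0, 0, 0]}, {"delta_pos": [0, 0, 0], "delta_rot": [0, 0, 0]}, {"delta_pos": [0, 0, -0.4], "delta_rot": [0, 0, 0]}, {"delta_pos": [0, 0, -0.9], "delta_rot": [0, 0, 0]}, {"delta_pos": [0, 0, -0.9], "delta_rot": [0, 0, 0]}, {"delta_pos": [0, -0.5, -0.6], "delta_rot": [0, 0, 0]}, {"delta_pos": [0.3, -0.9, 0], "delta_rot": [0, 0, 0]}]' --claw 0.48

```text
time_s: 41.05
eef_pos: [0.4711, -0.2005, 0.0938]
tcp_rot: [[1.0, -0.003, 0.006], [-0.003, -1.0, -0.004], [0.006, 0.004, -1.0]]
force: [0.5, 0.4, -0.2]
gripper_width: 0.0416
grip_force: 0.0
```

```bash
python3 - <<'E'
from h import *
blobs(.38,.52,-.28,-.08,.054,th=200)
posts2(.035)
E
```

```text
tcp [ 0.4711 -0.2005  0.0938] 0.0416
[ 279  218   73   36 1905] [313. 237.] [ 0.444 -0.197]
tcp [ 0.4713 -0.1955  0.0921] 0.0416
square 0.57 [  6. 117.] 353 [0.577 0.186] ang 90
  f square 0.69 [  7. 118.] [0.575 0.184]
cross_ 0.56 [ 71. 166.] 1002 [0.508 0.064] ang 67
  f cross_ 0.75 [ 73. 166.] [0.508 0.061]
```

Before the hinge-row pick I nudge the lid further back, so the wrist camera mount clears it.

Call:
play_rows --targets '[{"delta_pos": [0.36, -0.93, -0.4], "delta_rot": [0, 0, 0]}, {"delta_pos": [0.36, -0.93, -0.4], "delta_rot": [0, 0, 0]}, {"delta_pos": [0.36, -0.93, -0.4], "delta_rot": [0, 0, 0]}, {"delta_pos": [0.36, -0.93, -0.4], "delta_rot": [0, 0, 0]}, {"delta_pos": [0.36, -0.93, -0.4], "delta_rot": [0, 0, 0]}, {"delta_pos": [0.36, -0.93, -0.1], "delta_rot": [0, 0, 0]}, {"delta_pos": [0.36, -0.93, 0], "delta_rot": [0, 0, 0]}, {"delta_pos": [0.36, -0.93, 0], "delta_rot": [0, 0, 0]}]'

```text
time_s: 42.15
eef_pos: [0.5559, 0.0252, 0.1522]
tcp_rot: [[1.0, -0.001, -0.0], [-0.001, -1.0, -0.0], [-0.0, 0.0, -1.0]]
force: [0.0, -0.2, 0.2]
gripper_width: 0.0418
grip_force: 0.0
```

Call:
play_rows --targets '[{"delta_pos": [0.36, -0.93, 0], "delta_rot": [0, 0, 0]}, {"delta_pos": [0.36, -0.93, 0], "delta_rot": [0, 0, 0]}, {"delta_pos": [0.36, -0.93, 0], "delta_rot": [0, 0, 0]}, {"delta_pos": [0.36, -0.83, 0], "delta_rot": [0, 0, 0]}, {"delta_pos": [0.8, 0, 0], "delta_rot": [0, 0, 0]}, {"delta_pos": [0.8, 0, 0], "delta_rot": [0, 0, 0]}, {"delta_pos": [0, 0, 0], "delta_rot": [0, 0, 0]}]'

```text
time_s: 42.85
eef_pos: [0.6487, 0.1326, 0.1514]
tcp_rot: [[1.0, -0.001, 0.0], [-0.001, -1.0, -0.0], [0.0, 0.0, -1.0]]
force: [-0.8, -0.9, 0.3]
gripper_width: 0.0413
grip_force: 0.1
```

Call:
play_rows --targets '[{"delta_pos": [0.4, 0, 0], "delta_rot": [0, 0, 0]}, {"delta_pos": [0.4, 0, 0], "delta_rot": [0, 0, 0]}, {"delta_pos": [0.4, 0, 0], "delta_rot": [0, 0, 0]}, {"delta_pos": [0.4, 0, 0], "delta_rot": [0, 0, 0]}, {"delta_pos": [0, 0, 0], "delta_rot": [0, 0, 0]}]'

```text
time_s: 43.35
eef_pos: [0.6945, 0.1326, 0.1514]
tcp_rot: [[1.0, -0.001, -0.002], [-0.001, -1.0, -0.0], [-0.002, 0.0, -1.0]]
force: [-1.5, 0.7, 0.2]
gripper_width: 0.0415
grip_force: 0.2
```

Call:
play_rows --targets '[{"delta_pos": [-0.9, 0, 0], "delta_rot": [0, 0, 0]}, {"delta_pos": [-0.9, 0, 0], "delta_rot": [0, 0, 0]}, {"delta_pos": [-0.9, -0.08, 0.3], "delta_rot": [0, 0, 0]}, {"delta_pos": [-0.95, 0, 0.7], "delta_rot": [0, 0, 0]}, {"delta_pos": [0, 0, 0.7], "delta_rot": [0, 0, 0]}, {"delta_pos": [0, 0, 0.5], "delta_rot": [0, 0, 0]}, {"delta_pos": [0, 0, 0], "delta_rot": [0, 0, 0]}]' --claw 0.54

```text
time_s: 44.05
eef_pos: [0.5831, 0.1355, 0.0838]
tcp_rot: [[1.0, -0.001, -0.004], [-0.001, -1.0, -0.001], [-0.004, 0.001, -1.0]]
force: [0.6, -0.4, 0.6]
gripper_width: 0.0472
grip_force: 0.0
```

```bash
python3 - <<'E'
from h import *
blobs(.46,.65,0,.3)
posts2(.03)
E
```

```text
tcp [0.5831 0.1355 0.0838] 0.0472
[147 143 142  16 729] [212. 150.] [0.63  0.217]
[163 198  30  29 450] [178. 212.] [0.579 0.253]
tcp [0.5845 0.1356 0.0854] 0.0472
square 0.97 [250. 205.] 1590 [0.58  0.195] ang 84
square 0.44 [274.  71.] 70070 [0.692 0.17 ] ang 90
  f square 0.69 [250. 204.] [0.58  0.195]
cross_ 0.64 [393. 260.] 70 [0.524 0.065] ang 45
  f cross_ 0.59 [394. 259.] [0.526 0.063]
```

Call:
play_rows --targets '[{"delta_pos": [0.03, 0, 0.7], "delta_rot": [0, 0, 0]}, {"delta_pos": [0, 0, 0.7], "delta_rot": [0, 0, 0]}, {"delta_pos": [0, 0, 0.7], "delta_rot": [0, 0, 0]}, {"delta_pos": [0, 0, 0.5], "delta_rot": [0, 0, 0]}, {"delta_pos": [0, 0, 0.2], "delta_rot": [0, 0, 0]}, {"delta_pos": [0, 0, 0], "delta_rot": [0, 0, 0]}]'

```text
time_s: 44.95
eef_pos: [0.5857, 0.136, 0.0016]
tcp_rot: [[1.0, -0.0, -0.001], [-0.0, -1.0, -0.0], [-0.001, 0.0, -1.0]]
force: [0.5, -0.8, -0.2]
gripper_width: 0.0472
grip_force: 0.0
```

Call:
play_rows --targets '[{"delta_pos": [0, 0, 0], "delta_rot": [0, 0, 0]}, {"delta_pos": [0, 0, 0], "delta_rot": [0, 0, 0]}, {"delta_pos": [0, 0, 0], "delta_rot": [0, 0, 0]}, {"delta_pos": [0, 0, 0], "delta_rot": [0, 0, 0]}, {"delta_pos": [0, 0, 0], "delta_rot": [0, 0, 0]}, {"delta_pos": [0, 0, 0], "delta_rot": [0, 0, 0]}]' --claw 0 --squeeze 20

```text
time_s: 45.55
eef_pos: [0.587, 0.136, 0.0032]
tcp_rot: [[1.0, -0.0, 0.002], [-0.0, -1.0, 0.0], [0.002, -0.0, -1.0]]
force: [-0.4, -0.6, 6.4]
gripper_width: 0.0298
grip_force: 20.0
```

Call:
play_rows --targets '[{"delta_pos": [0, 0, -0.7], "delta_rot": [0, 0, 0]}, {"delta_pos": [0, 0, -0.9], "delta_rot": [0, 0, 0]}, {"delta_pos": [0, 0, -0.9], "delta_rot": [0, 0, 0]}, {"delta_pos": [-0.3, 0.5, -0.9], "delta_rot": [0, 0, 0]}, {"delta_pos": [-0.36, 0.9, 0], "delta_rot": [0, 0, 0]}, {"delta_pos": [-0.36, 0.9, 0], "delta_rot": [0, 0, 0]}, {"delta_pos": [-0.36, 0.9, 0], "delta_rot": [0, 0, 0]}, {"delta_pos": [-0.36, 0.9, 0], "delta_rot": [0, 0, 0]}]'

```text
time_s: 46.35
eef_pos: [0.5329, 0.0122, 0.1039]
tcp_rot: [[1.0, 0.0, -0.001], [0.0, -1.0, 0.0], [-0.001, -0.0, -1.0]]
force: [0.5, -0.4, -1.4]
gripper_width: 0.0298
grip_force: 20.0
```

Call:
play_rows --targets '[{"delta_pos": [-0.36, 0.9, 0], "delta_rot": [0, 0, 0]}, {"delta_pos": [-0.36, 0.9, 0], "delta_rot": [0, 0, 0]}, {"delta_pos": [-0.36, 0.9, 0], "delta_rot": [0, 0, 0]}, {"delta_pos": [-0.36, 0.9, 0], "delta_rot": [0, 0, 0]}, {"delta_pos": [-0.36, 0.9, 0], "delta_rot": [0, 0, 0]}, {"delta_pos": [-0.36, 0.9, 0], "delta_rot": [0, 0, 0]}, {"delta_pos": [-0.36, 0.9, 0], "delta_rot": [0, 0, 0]}, {"delta_pos": [0, 0, 0], "delta_rot": [0, 0, 0]}]'

```text
time_s: 47.15
eef_pos: [0.457, -0.1784, 0.104]
tcp_rot: [[1.0, -0.004, -0.001], [-0.004, -1.0, -0.001], [-0.001, 0.001, -1.0]]
force: [0.1, 0.1, 0.0]
gripper_width: 0.0299
grip_force: 20.0
```

```bash
python3 - <<'E'
from h import *
s=ctrl.sense();print(s['gripper_width'])
posts2(.035)
for r in spotter.landmark_of('wrist','tray_floor')[:1]: print(r['p'],at('wrist',r['xy'],.008,s))
E
```

```text
0.029885606416811338
tcp [ 0.457  -0.1784  0.104 ] 0.0299
square 0.66 [18. 98.] 818 [0.583 0.185] ang 83
  f square 0.58 [ 18. 101.] [0.58  0.186]
cross_ 0.58 [ 87. 151.] 1022 [0.507 0.063] ang 72
  f cross_ 0.57 [ 87. 151.] [0.506 0.064]
  f cross_ 0.57 [  6. 260.] [0.352 0.315]
  f cross_ 0.4 [526. 206.] [ 0.444 -0.403]
0.61 [ 0.45870779 -0.184297    0.008     ]
```

Call:
play_rows --targets '[{"delta_pos": [0, 0.08, 0.8], "delta_rot": [0, 0, 0]}, {"delta_pos": [0, 0, 0.9], "delta_rot": [0, 0, 0]}, {"delta_pos": [0, 0, 0.8], "delta_rot": [0, 0, 0]}, {"delta_pos": [0, 0, 0.5], "delta_rot": [0, 0, 0]}, {"delta_pos": [0, 0, 0.2], "delta_rot": [0, 0, 0]}, {"delta_pos": [0, 0, 0], "delta_rot": [0, 0, 0]}]'

```text
time_s: 48.05
eef_pos: [0.4586, -0.1777, 0.0082]
tcp_rot: [[1.0, 0.001, -0.0], [0.001, -1.0, 0.0], [-0.0, -0.0, -1.0]]
force: [0.2, -1.0, -0.6]
gripper_width: 0.0299
grip_force: 20.0
```

Call:
play_rows --targets '[{"delta_pos": [0, 0, 0], "delta_rot": [0, 0, 0]}, {"delta_pos": [0, 0, 0], "delta_rot": [0, 0, 0]}, {"delta_pos": [0, 0, 0], "delta_rot": [0, 0, 0]}, {"delta_pos": [0, 0, -0.4], "delta_rot": [0, 0, 0]}, {"delta_pos": [0, 0, -0.9], "delta_rot": [0, 0, 0]}, {"delta_pos": [0, 0, -0.9], "delta_rot": [0, 0, 0]}, {"delta_pos": [-0.5, 0, -0.9], "delta_rot": [0, 0, 0]}, {"delta_pos": [-0.9, 0, -0.9], "delta_rot": [0, 0, 0]}]' --claw 0.42

```text
time_s: 48.85
eef_pos: [0.4169, -0.1786, 0.1307]
tcp_rot: [[1.0, 0.001, 0.002], [0.001, -1.0, -0.001], [0.002, 0.001, -1.0]]
force: [-0.5, -0.4, 0.3]
gripper_width: 0.0363
grip_force: 0.0
```

Call:
play_rows --targets '[{"delta_pos": [-0.9, 0, -0.6], "delta_rot": [0, 0, 0]}, {"delta_pos": [-0.9, 0, 0], "delta_rot": [0, 0, 0]}, {"delta_pos": [0, 0, 0], "delta_rot": [0, 0, 0]}]'

```text
time_s: 49.15
eef_pos: [0.3607, -0.1786, 0.1477]
tcp_rot: [[1.0, -0.002, 0.001], [-0.002, -1.0, -0.002], [0.001, 0.002, -1.0]]
force: [0.3, 0.5, -1.5]
gripper_width: 0.0363
grip_force: 0.0
```

```bash
python3 - <<'E'
from h import *
blobs(.40,.52,-.28,-.08,.054,th=215)
posts2(.035)
s=ctrl.sense()
for t,z in [('tray_floor',.008),('tray_front',.0275)]:
 for r in spotter.landmark_of('wrist',t)[:2]: print(t,r['p'],r['xy'],at('wrist',r['xy'],z,s))
E
```

```text
tcp [ 0.3607 -0.1786  0.1477] 0.0363
[ 252   64  148   74 4314] [324. 103.] [ 0.442 -0.185]
[300  70  31  30 430] [315.  85.] [ 0.459 -0.177]
[249  82  26  26 292] [262.  95.] [ 0.451 -0.127]
tcp [ 0.362  -0.1787  0.1475] 0.0365
square 0.93 [41. 30.] 700 [0.58  0.188] ang 6
  f square 0.68 [40. 32.] [0.578 0.19 ]
cross_ 0.62 [106.  67.] 820 [0.503 0.062] ang 9
  f cross_ 0.41 [323. 106.] [ 0.44  -0.185]
tray_floor 0.74 [319.2, 89.3] [ 0.45824686 -0.18027677  0.008     ]
tray_front 0.73 [330.5, 153.5] [ 0.39195342 -0.19174385  0.0275    ]
```

The posts stand in the tray. To push it home without the gripper body reaching the housing, I tilt the tool 40° with the fingers closed.

Call:
play_rows --targets '[{"delta_pos": [0.9, 0.3, 0], "delta_rot": [0, 0, 0]}, {"delta_pos": [0.9, 0, 0], "delta_rot": [0, 1, 0]}, {"delta_pos": [0, 0, 0], "delta_rot": [0, 1, 0]}, {"delta_pos": [0, 0, 0], "delta_rot": [0, 1, 0]}, {"delta_pos": [0, 0, 0], "delta_rot": [0, 1, 0]}, {"delta_pos": [0, 0, 0], "delta_rot": [0, 1, 0]}, {"delta_pos": [0, 0, 0], "delta_rot": [0, 1, 0]}, {"delta_pos": [0, 0, 0], "delta_rot": [0, 1, 0]}]' --claw 0

```text
time_s: 50.35
eef_pos: [0.4166, -0.1873, 0.1465]
tcp_rot: [[0.817, 0.001, 0.576], [0.001, -1.0, -0.0], [0.576, 0.001, -0.817]]
force: [-0.6, 0.4, -0.1]
gripper_width: 0.0003
grip_force: 0.0
```

Call:
play_rows --targets '[{"delta_pos": [0, 0, 0], "delta_rot": [0, 1, 0]}, {"delta_pos": [0, 0, 0], "delta_rot": [0, 0, 0]}, {"delta_pos": [0, 0, 0], "delta_rot": [0, 0, 0]}]'

```text
time_s: 50.65
eef_pos: [0.4159, -0.1881, 0.1462]
tcp_rot: [[0.767, -0.002, 0.641], [-0.002, -1.0, -0.001], [0.641, -0.0, -0.767]]
force: [1.0, -0.4, 0.2]
gripper_width: 0.0004
grip_force: 0.0
```

```bash
python3 - <<'E'
from h import *
s=ctrl.sense();print(np.round(s['joint_pos'],3))
snap('wrist','w20.png')
for t,z in [('tray_floor',.008),('tray_front',.0275),('square_1_mid',.031),('cross_1_mid',.031)]:
 for r in spotter.landmark_of('wrist',t)[:4]: print(t,round(r['p'],2),np.round(r['xy']),np.round(at('wrist',r['xy'],z,s),3))
E
```

```text
[-1.128 -0.725  2.545  0.709  1.096  0.183]
tray_floor 0.89 [313. 224.] [ 0.46  -0.183  0.008]
square_1_mid 0.66 [ 75. 142.] [0.579 0.193 0.031]
cross_1_mid 0.6 [124. 187.] [0.5   0.063 0.031]
cross_1_mid 0.42 [497. 232.] [ 0.44  -0.404  0.031]
```

That tilt is close to the joint limits this near the base. I'll push the first part with the tool vertical and tilt further out.

Call:
play_rows --targets '[{"delta_pos": [0, 0, 0], "delta_rot": [0, -1, 0]}, {"delta_pos": [0, 0, 0], "delta_rot": [0, -1, 0]}, {"delta_pos": [0, 0, 0], "delta_rot": [0, -1, 0]}, {"delta_pos": [0, 0, 0], "delta_rot": [0, -1, 0]}, {"delta_pos": [0, 0, 0], "delta_rot": [0, -1, 0]}, {"delta_pos": [0, 0, 0], "delta_rot": [0, -1, 0]}, {"delta_pos": [0, 0, 0], "delta_rot": [0, -1, 0]}, {"delta_pos": [0, 0, 0], "delta_rot": [0, -1, 0]}]'

```text
time_s: 51.7
eef_pos: [0.4175, -0.1871, 0.1468]
tcp_rot: [[1.0, 0.001, -0.003], [0.001, -1.0, -0.002], [-0.003, 0.002, -1.0]]
force: [-0.7, 0.5, -0.1]
gripper_width: 0.0004
grip_force: 0.0
```

Call:
play_rows --targets '[{"delta_pos": [-0.8, 0.1, 0], "delta_rot": [0, 0, 0]}, {"delta_pos": [-0.8, 0, 0.2], "delta_rot": [0, 0, 0]}, {"delta_pos": [0, 0, 0.8], "delta_rot": [0, 0, 0]}, {"delta_pos": [0, 0, 0.9], "delta_rot": [0, 0, 0]}, {"delta_pos": [0, 0, 0.9], "delta_rot": [0, 0, 0]}, {"delta_pos": [0, 0, 0.9], "delta_rot": [0, 0, 0]}, {"delta_pos": [0, 0, 0], "delta_rot": [0, 0, 0]}]'

```text
time_s: 52.4
eef_pos: [0.3661, -0.1879, 0.032]
tcp_rot: [[1.0, 0.001, -0.006], [0.001, -1.0, 0.004], [-0.006, -0.004, -1.0]]
force: [0.0, 0.8, -0.3]
gripper_width: 0.0003
grip_force: 0.0
```

Call:
play_rows --targets '[{"delta_pos": [0, 0.05, 0.7], "delta_rot": [0, 0, 0]}, {"delta_pos": [0, 0, 0.45], "delta_rot": [0, 0, 0]}, {"delta_pos": [0.4, -0.03, 0], "delta_rot": [0, 0, 0]}, {"delta_pos": [0.4, -0.03, 0], "delta_rot": [0, 0, 0]}, {"delta_pos": [0.4, -0.03, 0], "delta_rot": [0, 0, 0]}, {"delta_pos": [0.4, -0.03, 0], "delta_rot": [0, 0, 0]}, {"delta_pos": [0.4, -0.03, 0], "delta_rot": [0, 0, 0]}, {"delta_pos": [0, 0, 0], "delta_rot": [0, 0, 0]}]'

```text
time_s: 53.2
eef_pos: [0.4308, -0.1878, 0.0016]
tcp_rot: [[1.0, 0.001, 0.002], [0.001, -1.0, -0.001], [0.002, 0.001, -1.0]]
force: [-2.3, -1.2, 1.6]
gripper_width: 0.0008
grip_force: 1.1
```

Call:
play_rows --targets '[{"delta_pos": [0.4, -0.03, 0], "delta_rot": [0, 0, 0]}, {"delta_pos": [0.4, -0.03, 0], "delta_rot": [0, 0, 0]}, {"delta_pos": [0.4, -0.03, 0], "delta_rot": [0, 0, 0]}, {"delta_pos": [0, 0, 0], "delta_rot": [0, 1, 0]}, {"delta_pos": [0, 0, 0], "delta_rot": [0, 1, 0]}, {"delta_pos": [0, 0, 0], "delta_rot": [0, 1, 0]}, {"delta_pos": [0, 0, 0], "delta_rot": [0, 1, 0]}, {"delta_pos": [0, 0, 0], "delta_rot": [0, 1, 0]}]'

```text
time_s: 54.0
eef_pos: [0.4651, -0.1859, 0.0015]
tcp_rot: [[0.904, -0.001, 0.427], [0.001, -1.0, -0.003], [0.427, 0.003, -0.904]]
force: [-1.7, 2.2, -0.3]
gripper_width: 0.0006
grip_force: 1.1
```

Call:
play_rows --targets '[{"delta_pos": [0, 0, 0], "delta_rot": [0, 1, 0]}, {"delta_pos": [0, 0, 0], "delta_rot": [0, 1, 0]}, {"delta_pos": [0, 0, 0], "delta_rot": [0, 0, 0]}]'

```text
time_s: 54.3
eef_pos: [0.4629, -0.1845, -0.0005]
tcp_rot: [[0.823, -0.003, 0.567], [-0.003, -1.0, -0.0], [0.567, -0.002, -0.823]]
force: [-3.6, 1.1, 1.1]
gripper_width: 0.0004
grip_force: 1.4
```

```bash
python3 - <<'E'
from h import *
s=ctrl.sense();print(np.round(s['joint_pos'],3))
E
```

```text
[-0.89  -0.16   2.477  0.882  0.607 -0.003]
```

Call:
play_rows --targets '[{"delta_pos": [0.33, -0.03, 0.23], "delta_rot": [0, 0, 0]}, {"delta_pos": [0.33, -0.03, 0.23], "delta_rot": [0, 0, 0]}, {"delta_pos": [0.33, -0.03, 0.23], "delta_rot": [0, 0, 0]}, {"delta_pos": [0.2, -0.02, 0.14], "delta_rot": [0, 0, 0]}, {"delta_pos": [0, 0, 0], "delta_rot": [0, 0, 0]}]'

```text
time_s: 54.8
eef_pos: [0.5085, -0.1807, 0.0001]
tcp_rot: [[0.825, 0.001, 0.565], [0.0, -1.0, 0.002], [0.565, -0.001, -0.825]]
force: [-2.8, 1.3, -1.6]
gripper_width: 0.0005
grip_force: 1.3
```

Call:
play_rows --targets '[{"delta_pos": [0.12, -0.01, 0.09], "delta_rot": [0, 0, 0]}, {"delta_pos": [0, 0, 0], "delta_rot": [0, 0, 0]}]'

```text
time_s: 55.0
eef_pos: [0.5124, -0.1804, -0.0001]
tcp_rot: [[0.824, 0.001, 0.566], [-0.0, -1.0, 0.002], [0.566, -0.001, -0.824]]
force: [-4.6, 1.1, -1.2]
gripper_width: 0.0008
grip_force: 1.9
```

Continue toward the catch in small steps.

Call:
play_rows --targets '[{"delta_pos": [0.12, -0.01, 0.09], "delta_rot": [0, 0, 0]}, {"delta_pos": [0, 0, 0], "delta_rot": [0, 0, 0]}]'

```text
time_s: 55.2
eef_pos: [0.5169, -0.1802, -0.0001]
tcp_rot: [[0.824, 0.001, 0.566], [-0.0, -1.0, 0.002], [0.566, -0.001, -0.824]]
force: [-4.6, 0.8, -0.6]
gripper_width: 0.0003
grip_force: 2.0
```

Call:
play_rows --targets '[{"delta_pos": [0.1, -0.01, 0.07], "delta_rot": [0, 0, 0]}, {"delta_pos": [0, 0, 0], "delta_rot": [0, 0, 0]}]'

```text
time_s: 55.4
eef_pos: [0.519, -0.18, -0.0009]
tcp_rot: [[0.825, 0.001, 0.565], [0.001, -1.0, 0.001], [0.565, -0.001, -0.825]]
force: [-25.2, 0.8, 13.6]
gripper_width: 0.0006
grip_force: 12.8
```

Call:
play_rows --targets '[{"delta_pos": [0.1, -0.01, 0.07], "delta_rot": [0, 0, 0]}, {"delta_pos": [0, 0, 0], "delta_rot": [0, 0, 0]}]'

```text
time_s: 55.6
eef_pos: [0.5199, -0.1799, -0.0018]
tcp_rot: [[0.827, 0.002, 0.562], [0.002, -1.0, 0.001], [0.562, 0.001, -0.827]]
force: [-71.4, 0.4, 49.0]
gripper_width: 0.0004
grip_force: 35.8
```

Call:
play_rows --targets '[{"delta_pos": [-0.4, 0, -0.28], "delta_rot": [0, 0, 0]}, {"delta_pos": [-0.5, 0, -0.34], "delta_rot": [0, 0, 0]}, {"delta_pos": [0, 0, -0.9], "delta_rot": [0, 0, 0]}, {"delta_pos": [0, 0, -0.9], "delta_rot": [0, 0, 0]}, {"delta_pos": [0.5, 0, -0.8], "delta_rot": [0, -1, 0]}, {"delta_pos": [0.5, 0, -0.8], "delta_rot": [0, -1, 0]}, {"delta_pos": [0, 0, 0], "delta_rot": [0, -1, 0]}, {"delta_pos": [0, 0, 0], "delta_rot": [0, -1, 0]}]'

```text
time_s: 56.4
eef_pos: [0.4632, -0.1816, 0.1009]
tcp_rot: [[0.964, 0.001, 0.266], [0.001, -1.0, -0.002], [0.266, 0.003, -0.964]]
force: [0.0, 0.3, 0.4]
gripper_width: 0.0002
grip_force: 0.0
```

Call:
play_rows --targets '[{"delta_pos": [0, 0, 0], "delta_rot": [0, -1, 0]}, {"delta_pos": [0, 0, 0], "delta_rot": [0, -1, 0]}, {"delta_pos": [0, 0, 0], "delta_rot": [0, -1, 0]}, {"delta_pos": [0, 0, 0], "delta_rot": [0, 0, 0]}, {"delta_pos": [0, 0, 0], "delta_rot": [0, 0, 0]}]'

```text
time_s: 56.9
eef_pos: [0.4617, -0.1793, 0.0972]
tcp_rot: [[1.0, 0.003, 0.007], [0.003, -1.0, 0.003], [0.007, -0.003, -1.0]]
force: [-0.3, 0.0, -0.3]
gripper_width: 0.0003
grip_force: 0.0
```

```bash
python3 - <<'E'
from h import *
s=ctrl.sense();print(s['eef_pos'],s['force'])
for n in['wrist','scene','top']:
 snap(n,'x_%s.png'%n)
 for t,z in [('tray_floor',.008),('tray_front',.0275),('unit',.0),('tub_mid',.029)]:
  for r in spotter.landmark_of(n,t)[:3]: print(n,t,round(r['p'],2),np.round(r['xy']),np.round(at(n,r['xy'],z,s),3))
E
```

```text
[ 0.46174669 -0.17930197  0.09718583] [-0.29972007  0.00591538 -0.3473184 ]
wrist tray_floor 0.17 [ 18. 103.] [0.582 0.216 0.008]
wrist tray_front 0.81 [320. 150.] [ 0.503 -0.181  0.028]
wrist unit 0.8 [318. 111.] [ 0.536 -0.179  0.   ]
wrist unit 0.39 [ 15. 102.] [0.587 0.237 0.   ]
wrist unit 0.3 [536.  81.] [ 0.587 -0.422  0.   ]
wrist tub_mid 0.75 [530. 218.] [ 0.437 -0.412  0.029]
scene tray_floor 0.58 [258. 334.] [ 0.587 -0.43   0.008]
scene unit 0.55 [296. 257.] [ 0.532 -0.179  0.   ]
scene tub_mid 0.81 [224. 299.] [ 0.457 -0.406  0.029]
scene tub_mid 0.65 [398. 143.] [0.578 0.39  0.029]
scene tub_mid 0.56 [425. 189.] [0.747 0.243 0.029]
top tray_floor 0.68 [417. 188.] [ 0.59  -0.417  0.008]
top tray_floor 0.49 [354. 202.] [ 0.529 -0.174  0.008]
top tray_front 0.7 [358. 208.] [ 0.506 -0.189  0.028]
top unit 0.66 [352. 202.] [ 0.531 -0.17   0.   ]
top tub_mid 0.77 [413. 228.] [ 0.434 -0.399  0.029]
top tub_mid 0.76 [198. 187.] [0.576 0.417 0.029]
top tub_mid 0.5 [247. 138.] [0.768 0.237 0.029]
```

The tray front is at x≈0.504, so it is home and latched. Next I pinch the open lid's tab and bring the lid down.

Call:
play_rows --targets '[{"delta_pos": [0, 0, -1], "delta_rot": [0, 0, 0]}, {"delta_pos": [0, 0, -1], "delta_rot": [0, 0, 0]}, {"delta_pos": [0.7, -0.95, -1], "delta_rot": [0, 0, 0]}, {"delta_pos": [0.7, -0.95, -1], "delta_rot": [0, 0, 0]}, {"delta_pos": [0.7, -0.95, -0.8], "delta_rot": [0, 0, 0]}, {"delta_pos": [0.7, -0.95, 0], "delta_rot": [0, 0, 0]}, {"delta_pos": [0.7, -0.95, 0], "delta_rot": [0, 0, 0]}, {"delta_pos": [0.7, -0.95, 0], "delta_rot": [0, 0, 0]}]' --claw 0.5

```text
time_s: 58.45
eef_pos: [0.5867, -0.007, 0.2424]
tcp_rot: [[1.0, 0.003, 0.005], [0.003, -1.0, 0.003], [0.005, -0.003, -1.0]]
force: [0.7, -1.3, 0.1]
gripper_width: 0.0431
grip_force: 0.0
```

Call:
play_rows --targets '[{"delta_pos": [0.7, -0.95, 0], "delta_rot": [0, 0, 0]}, {"delta_pos": [0.7, -0.95, 0], "delta_rot": [0, 0, 0]}, {"delta_pos": [0.7, -0.95, 0], "delta_rot": [0, 0, 0]}, {"delta_pos": [0.7, -0.95, 0], "delta_rot": [0, 0, 0]}, {"delta_pos": [0.7, -0.95, 0], "delta_rot": [0, 0, 0]}, {"delta_pos": [0.7, -0.95, 0], "delta_rot": [0, 0, 0]}, {"delta_pos": [0, 0, 0], "delta_rot": [0, 0, 0]}, {"delta_pos": [0, 0, 0], "delta_rot": [0, 0, 0]}]'

```text
time_s: 59.25
eef_pos: [0.711, 0.1636, 0.242]
tcp_rot: [[1.0, 0.004, 0.003], [0.004, -1.0, 0.002], [0.003, -0.002, -1.0]]
force: [-0.2, -1.2, -0.1]
gripper_width: 0.0435
grip_force: 0.0
```

```bash
python3 - <<'E'
from h import *
s=ctrl.sense();print(s['eef_pos'],s['gripper_width'])
for n in['wrist','top','scene']:
 snap(n,'y_%s.png'%n)
 for r in spotter.landmark_of(n,'lid_tab')[:2]: print(n,round(r['p'],2),np.round(r['xy']),np.round(at(n,r['xy'],.192,s),3),np.round(at(n,r['xy'],.206,s),3))
E
```

```text
[0.71099017 0.163593   0.24196173] 0.043485747855049314
wrist 0.72 [258. 252.] [0.663 0.217 0.192] [0.67  0.214 0.206]
wrist 0.64 [308. 199.] [0.714 0.172 0.192] [0.718 0.172 0.206]
top 0.78 [264. 144.] [0.719 0.156 0.192] [0.717 0.154 0.206]
scene 0.71 [415. 165.] [0.719 0.166 0.192] [0.723 0.152 0.206]
```

Call:
play_rows --targets '[{"delta_pos": [0.12, -0.08, 0.7], "delta_rot": [0, 0, 0]}, {"delta_pos": [0, 0, 0.8], "delta_rot": [0, 0, 0]}, {"delta_pos": [0, 0, 0.8], "delta_rot": [0, 0, 0]}, {"delta_pos": [0, 0, 0.6], "delta_rot": [0, 0, 0]}, {"delta_pos": [0, 0, 0.15], "delta_rot": [0, 0, 0]}, {"delta_pos": [0, 0, 0], "delta_rot": [0, 0, 0]}]'

```text
time_s: 60.15
eef_pos: [0.7148, 0.1654, 0.1512]
tcp_rot: [[1.0, 0.003, 0.003], [0.003, -1.0, 0.003], [0.003, -0.003, -1.0]]
force: [0.4, -0.0, 0.4]
gripper_width: 0.0437
grip_force: 0.0
```

Call:
play_rows --targets '[{"delta_pos": [0, 0, 0], "delta_rot": [0, 0, 0]}, {"delta_pos": [0, 0, 0], "delta_rot": [0, 0, 0]}, {"delta_pos": [0, 0, 0], "delta_rot": [0, 0, 0]}, {"delta_pos": [0, 0, 0], "delta_rot": [0, 0, 0]}, {"delta_pos": [0, 0, 0], "delta_rot": [0, 0, 0]}, {"delta_pos": [0, 0, 0], "delta_rot": [0, 0, 0]}, {"delta_pos": [0, 0, 0], "delta_rot": [0, 0, 0]}]' --claw 0 --squeeze 25

```text
time_s: 60.85
eef_pos: [0.7155, 0.167, 0.1524]
tcp_rot: [[1.0, 0.004, 0.006], [0.004, -1.0, 0.005], [0.006, -0.005, -1.0]]
force: [1.0, 6.3, 2.2]
gripper_width: 0.0119
grip_force: 25.0
```

```bash
python3 -c "
import numpy as np
t=np.linspace(2.05,.064,21)
x=-.188*np.cos(t)/.03;z=.188*np.sin(t)/.03
for i in range(20): print(round(x[i+1]-x[i],2),round(-(z[i+1]-z[i]),2),end=' | ')"
```

```text
-0.57 -0.26 | -0.59 -0.2 | -0.61 -0.14 | -0.62 -0.08 | -0.62 -0.02 | -0.62 0.04 | -0.61 0.1 | -0.6 0.16 | -0.58 0.22 | -0.56 0.28 | -0.53 0.33 | -0.49 0.38 | -0.45 0.43 | -0.41 0.47 | -0.36 0.51 | -0.3 0.54 | -0.25 0.57 | -0.19 0.59 | -0.13 0.61 | -0.07 0.62 |
```

Call:
play_rows --targets '[{"delta_pos": [-0.57, 0.0, -0.26], "delta_rot": [0, 0, 0]}, {"delta_pos": [-0.59, 0.02, -0.2], "delta_rot": [0, 0, 0]}, {"delta_pos": [-0.61, 0.02, -0.14], "delta_rot": [0, 0, 0]}, {"delta_pos": [-0.62, 0.02, -0.08], "delta_rot": [0, 0, 0]}, {"delta_pos": [-0.62, 0.02, -0.02], "delta_rot": [0, 0, 0]}, {"delta_pos": [-0.62, 0.02, 0.04], "delta_rot": [0, 0, 0]}, {"delta_pos": [-0.61, 0.02, 0.1], "delta_rot": [0, 0, 0]}]'

```text
time_s: 61.55
eef_pos: [0.5899, 0.1622, 0.1711]
tcp_rot: [[1.0, 0.003, 0.012], [0.003, -1.0, 0.004], [0.012, -0.004, -1.0]]
force: [1.5, 3.5, 7.5]
gripper_width: 0.0118
grip_force: 25.0
```

Call:
play_rows --targets '[{"delta_pos": [-0.6, 0.02, 0.16], "delta_rot": [0, 0, 0]}, {"delta_pos": [-0.58, 0.02, 0.22], "delta_rot": [0, 0, 0]}, {"delta_pos": [-0.56, 0.02, 0.28], "delta_rot": [0, 0, 0]}, {"delta_pos": [-0.53, 0.02, 0.33], "delta_rot": [0, 0, 0]}, {"delta_pos": [-0.49, 0.02, 0.38], "delta_rot": [0, 0, 0]}, {"delta_pos": [-0.45, 0.02, 0.43], "delta_rot": [0, 0, 0]}, {"delta_pos": [0, 0, 0], "delta_rot": [0, 0, 0]}]'

```text
time_s: 62.25
eef_pos: [0.4877, 0.1582, 0.1126]
tcp_rot: [[1.0, 0.004, -0.002], [0.004, -1.0, 0.003], [-0.002, -0.003, -1.0]]
force: [-11.3, 1.9, 10.6]
gripper_width: 0.0115
grip_force: 25.1
```

Call:
play_rows --targets '[{"delta_pos": [-0.41, 0.01, 0.47], "delta_rot": [0, 0, 0]}, {"delta_pos": [-0.36, 0.01, 0.51], "delta_rot": [0, 0, 0]}, {"delta_pos": [-0.3, 0.01, 0.54], "delta_rot": [0, 0, 0]}, {"delta_pos": [-0.25, 0, 0.57], "delta_rot": [0, 0, 0]}, {"delta_pos": [-0.19, 0, 0.59], "delta_rot": [0, 0, 0]}, {"delta_pos": [-0.13, 0, 0.4], "delta_rot": [0, 0, 0]}, {"delta_pos": [-0.04, 0, 0.3], "delta_rot": [0, 0, 0]}, {"delta_pos": [0, 0, 0], "delta_rot": [0, 0, 0]}]'

```text
time_s: 63.05
eef_pos: [0.4386, 0.1562, 0.0097]
tcp_rot: [[1.0, 0.004, -0.002], [0.004, -1.0, 0.001], [-0.002, -0.001, -1.0]]
force: [-7.4, -2.3, -0.1]
gripper_width: 0.0118
grip_force: 25.0
```

Call:
play_rows --targets '[{"delta_pos": [0, 0, 0.2], "delta_rot": [0, 0, 0]}, {"delta_pos": [0, 0, 0.15], "delta_rot": [0, 0, 0]}, {"delta_pos": [0, 0, 0], "delta_rot": [0, 0, 0]}]'

```text
time_s: 63.35
eef_pos: [0.4373, 0.1561, -0.0009]
tcp_rot: [[1.0, 0.004, -0.005], [0.004, -1.0, 0.001], [-0.005, -0.001, -1.0]]
force: [-10.5, -0.9, -0.2]
gripper_width: 0.012
grip_force: 25.0
```

Call:
play_rows --targets '[{"delta_pos": [0, 0, 0.1], "delta_rot": [0, 0, 0]}, {"delta_pos": [0, 0, 0], "delta_rot": [0, 0, 0]}]'

```text
time_s: 63.55
eef_pos: [0.4371, 0.1561, -0.0038]
tcp_rot: [[1.0, 0.004, -0.005], [0.004, -1.0, 0.001], [-0.005, -0.001, -1.0]]
force: [-11.5, -1.1, -0.5]
gripper_width: 0.012
grip_force: 25.0
```

Call:
play_rows --targets '[{"delta_pos": [0, 0, 0.1], "delta_rot": [0, 0, 0]}, {"delta_pos": [0, 0, 0], "delta_rot": [0, 0, 0]}]'

```text
time_s: 63.75
eef_pos: [0.4369, 0.1561, -0.0069]
tcp_rot: [[1.0, 0.004, -0.006], [0.004, -1.0, 0.001], [-0.006, -0.001, -1.0]]
force: [-11.3, -1.2, -0.1]
gripper_width: 0.0117
grip_force: 25.0
```

Call:
play_rows --targets '[{"delta_pos": [0, 0, 0], "delta_rot": [0, 0, 0]}, {"delta_pos": [0, 0, 0], "delta_rot": [0, 0, 0]}, {"delta_pos": [0, 0, 0], "delta_rot": [0, 0, 0]}, {"delta_pos": [0, 0, -0.8], "delta_rot": [0, 0, 0]}, {"delta_pos": [0, 0, -0.9], "delta_rot": [0, 0, 0]}, {"delta_pos": [0, 0, -0.4], "delta_rot": [0, 0, 0]}, {"delta_pos": [0, 0, 0], "delta_rot": [0, 0, 0]}]' --claw 0.5

```text
time_s: 64.45
eef_pos: [0.4443, 0.1574, 0.0607]
tcp_rot: [[1.0, 0.003, 0.01], [0.003, -1.0, 0.004], [0.01, -0.004, -1.0]]
force: [0.3, -0.0, 0.0]
gripper_width: 0.043
grip_force: 0.0
```

Call:
play_rows --targets '[{"delta_pos": [0, 0, 0], "delta_rot": [0, 0, 0]}, {"delta_pos": [0, 0, 0], "delta_rot": [0, 0, 0]}, {"delta_pos": [0, 0, 0], "delta_rot": [0, 0, 0]}, {"delta_pos": [0, 0, 0], "delta_rot": [0, 0, 0]}, {"delta_pos": [0, 0, 0], "delta_rot": [0, 0, 0]}, {"delta_pos": [0, 0, 0], "delta_rot": [0, 0, 0]}, {"delta_pos": [0, 0, 0], "delta_rot": [0, 0, 0]}, {"delta_pos": [0, 0, 0], "delta_rot": [0, 0, 0]}]' --claw 0 --squeeze 10

```text
time_s: 65.25
eef_pos: [0.4418, 0.1571, 0.0584]
tcp_rot: [[1.0, 0.003, 0.005], [0.003, -1.0, 0.003], [0.005, -0.003, -1.0]]
force: [0.1, -0.6, -0.5]
gripper_width: 0.0005
grip_force: 0.0
```

Call:
play_rows --targets '[{"delta_pos": [-0.1, 0, 0.6], "delta_rot": [0, 0, 0]}, {"delta_pos": [0, 0, 0.4], "delta_rot": [0, 0, 0]}, {"delta_pos": [0, 0, 0.2], "delta_rot": [0, 0, 0]}, {"delta_pos": [0, 0, 0], "delta_rot": [0, 0, 0]}]'

```text
time_s: 65.65
eef_pos: [0.438, 0.157, 0.0212]
tcp_rot: [[1.0, 0.003, 0.002], [0.003, -1.0, 0.003], [0.002, -0.003, -1.0]]
force: [-0.3, 0.8, -0.0]
gripper_width: 0.0004
grip_force: 0.0
```

Call:
play_rows --targets '[{"delta_pos": [0, 0, 0.2], "delta_rot": [0, 0, 0]}, {"delta_pos": [0, 0, 0.1], "delta_rot": [0, 0, 0]}, {"delta_pos": [0, 0, 0], "delta_rot": [0, 0, 0]}]'

```text
time_s: 65.95
eef_pos: [0.4393, 0.1573, 0.0133]
tcp_rot: [[1.0, 0.003, 0.005], [0.003, -1.0, 0.003], [0.005, -0.003, -1.0]]
force: [-0.7, 0.3, 0.2]
gripper_width: 0.0005
grip_force: 0.0
```

Call:
play_rows --targets '[{"delta_pos": [0, 0, 0.06], "delta_rot": [0, 0, 0]}, {"delta_pos": [0, 0, 0], "delta_rot": [0, 0, 0]}]'

```text
time_s: 66.15
eef_pos: [0.4394, 0.1573, 0.0129]
tcp_rot: [[1.0, 0.003, 0.005], [0.003, -1.0, 0.003], [0.005, -0.003, -1.0]]
force: [-5.0, -0.9, 11.3]
gripper_width: 0.0005
grip_force: 6.0
```

The tab top is at its shut height and firm. I back off and do a last check.

Call:
play_rows --targets '[{"delta_pos": [0, 0, -0.6], "delta_rot": [0, 0, 0]}, {"delta_pos": [0, 0, -0.9], "delta_rot": [0, 0, 0]}, {"delta_pos": [0, 0, -0.9], "delta_rot": [0, 0, 0]}, {"delta_pos": [0, 0, -0.9], "delta_rot": [0, 0, 0]}, {"delta_pos": [-0.5, 0.5, -0.9], "delta_rot": [0, 0, 0]}, {"delta_pos": [-0.5, 0.5, -0.5], "delta_rot": [0, 0, 0]}, {"delta_pos": [0, 0, 0], "delta_rot": [0, 0, 0]}]'

```text
time_s: 66.85
eef_pos: [0.4092, 0.126, 0.1549]
tcp_rot: [[1.0, 0.002, 0.009], [0.002, -1.0, 0.003], [0.009, -0.003, -1.0]]
force: [1.1, -0.5, 0.6]
gripper_width: 0.0004
grip_force: 0.0
```

```bash
python3 - <<'E'
from h import *
blobs(.46,.65,0,.3,.05,th=190)
s=ctrl.sense()
for n in['wrist','scene','top']:
 snap(n,'z_%s.png'%n)
 for t,z in [('lid_tab',.038),('tray_front',.0275),('tub_mid',.029),('card',0),('square_1_mid',.027),('cross_1_mid',.027),('tip_cup',0)]:
  for r in spotter.landmark_of(n,t)[:3]:
    if r['p']>.35: print(n,t,round(r['p'],2),np.round(at(n,r['xy'],z,s)[:2],3))
E
```

```text
tcp [0.4092 0.126  0.1549] 0.0004
[ 154    0  266  140 1481] [291. 102.] [0.492 0.152]
[237   2  28  28 428] [250.  15.] [0.581 0.192]
[180  11  24  26 354] [192.  24.] [0.579 0.253]
[ 344   58   56   62 2541] [371.  94.] [0.501 0.075]
[ 290   61   53   60 1938] [318.  99.] [0.495 0.126]
wrist lid_tab 0.71 [0.438 0.158]
wrist tray_front 0.72 [ 0.502 -0.18 ]
wrist tub_mid 0.87 [0.581 0.386]
wrist card 0.59 [ 0.438 -0.414]
wrist tip_cup 0.47 [ 0.509 -0.206]
scene lid_tab 0.74 [0.443 0.152]
scene tub_mid 0.93 [0.753 0.24 ]
scene tub_mid 0.72 [ 0.449 -0.406]
scene tub_mid 0.52 [0.565 0.398]
scene card 0.85 [ 0.469 -0.567]
scene card 0.77 [ 0.452 -0.409]
scene cross_1_mid 0.66 [0.622 0.158]
top lid_tab 0.83 [0.452 0.145]
top lid_tab 0.45 [ 0.505 -0.182]
top tray_front 0.64 [ 0.505 -0.184]
top tub_mid 0.63 [0.578 0.399]
top tub_mid 0.62 [ 0.441 -0.398]
top tub_mid 0.52 [0.764 0.234]
top card 0.63 [ 0.475 -0.568]
top tip_cup 0.44 [0.685 0.005]
```

```bash
python3 -c "
from bench import ctrl
print(ctrl.hand_in())"
```

```text
the job is handed in; nothing more can be done
None
```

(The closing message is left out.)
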